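Load the bathroom baskets, wind the shelf to its pin and clamp it

TASK

Clear the toiletries into the shelf baskets: the shampoo bottle and the mug stand upright in the larger basket; the soap dish (right way up), the tongue cleaner and the hair clip that hangs on the clamp go in the smaller one (not every item is there each time). When all are in, crank the handwheel until the pointer on the sliding board lines up with the brass pin; only then turn the clamp knob down until its shoe just touches the board, and give it half a turn more. Leave the jar, the plant pot and the steel tumbler alone.

Things in the scene. Friction and masses are not known exactly. Their poses are not given: they have to be found in the camera images.
- big_in (a point): centre of the inner floor of the larger rattan basket, at the +y end of the sliding board; inside 140 (x) by 190 (y) mm, walls 5 mm thick, rim 56 mm above this floor. Its x, y, z axes are those of the shelf unit: y along the board, towards the handwheel; x away from the robot; z up. Moves with the board. Floor about 39 mm above the counter
- small_in (a point): centre of the inner floor of the smaller rattan basket, beside the larger one on the same board, on the clamp's side; inside 140 (x) by 160 (y) mm, walls 5 mm, rim 41 mm above this floor; axes as for the larger basket
- bottle: closed blue shampoo bottle, round, 54 mm across up to 98 mm, then a 32 mm cap, 130 mm tall, 0.16 kg, standing on the counter; origin at the centre of its underside, z up. May be absent
- mug: white ceramic mug, 68 mm across, 85 mm tall, wall 4 mm, 0.2 kg; handle points along its own +y (towards the robot at the start) and reaches 70 mm from the axis, so grasp it across its own x; origin at the centre of its underside, z up. May be absent
- dish: small round coconut-shell soap dish, a bowl 66 mm across at the rim and nearly so from 20 mm up, 38 mm tall, foot 40 mm across, 0.05 kg; origin at the centre of its underside, z up. May be absent
- cleaner: stainless tongue cleaner lying flat, 112 mm long along its own x: a bar 10 mm wide, 9 mm thick from x = -55 to +20 mm, then a 34 mm wide hoop of 6 mm wire to x = +57 mm; origin at the middle of its length, on the underside. May be absent
- clip: black hair clip hooked astride the clamp's arm: two legs 24 mm apart over their outsides (y), 18 mm wide (x), 21 mm below a bridge; above it an upright tab 10 mm thick (y), 18 mm wide, from 26 to 50 mm above the origin: pinch the tab across y, lift at least 30 mm. Origin midway at the legs' lower ends; axes parallel to the unit's at the start
- wheel (a joint): angle of the handwheel, rad, growing clockwise seen from above; vertical axis; one turn clockwise moves the board 40 mm towards the clamp (-y of the unit); stiff (0.05 N m), stays where left; range -0.8 to 13.3
- wheel_hub (a point): centre of the handwheel, steel, 112 mm across, on its axis at the top face (84 mm above the counter); at the +y end of the unit
- crank_grip (a point): middle of the wheel's wooden crank handle, an upright grip 18 mm thick and 42 mm long that spins freely on its pin, 42 mm from the wheel's axis; its top is 20 mm above this point, the wheel's face 22 mm below it
- pointer (a point): tip of the small dark pointer on the robot's side of the sliding board; moves with the board
- pin: fixed brass pin, 6 mm thick, 24 mm tall, standing on the light wooden rail in front of the board, origin at its foot; its axes are parallel to the shelf unit's. The pointer is lined up with it when they have the same y along the unit
- knob (a joint): angle of the clamp's black wing knob, rad, growing clockwise seen from above, which screws the shoe down 12 mm a turn (the knob comes down as much); vertical axis; turning takes about 0.07 N m, more once the shoe presses; stays where left; range -1 to 15.5
- knob_top (a point): centre of the top of the wing knob, on its axis: a bar 44 mm long, 14 mm thick and 28 mm tall, grip it across the thickness from above, tips at most 25 mm below this point. The point's own x axis runs along the bar and turns with it
- shoe_face (a point): centre of the underside of the clamp's round rubber shoe (24 mm across), which hangs over the board's bare end
- shoe (a joint): how far the shoe is pushed up into its spring sleeve, m: 0 while it hangs free; once it touches the board it grows with the knob's turning, 12 mm a turn, so it reads about 0.006 half a turn after touching; 4 N per mm, at most 9.5 mm
- tongue (a point): a point on the top face of the board's bare end (90 mm wide), which the shoe comes down on; moves with the board
- jar: bystander: glass jar with wooden cap, 70 mm across, 100 mm tall; leave alone
- pot: bystander: terracotta pot with a plant, 100 mm across; leave alone
- tumbler: bystander: steel tumbler, 72 mm across, 90 mm tall; leave alone

How it is judged:
By the outcome, as a careful person would: the job done as asked, in the order asked, and still so for the second after the job is handed in, with the robot touching nothing.
Of bottle, mug, dish, cleaner only 2 to 4 are there at a start; the rules pass over those that are not, and their reading is None.
At some moment in a run one of dish, cleaner may be knocked a few centimetres aside while the robot is not near it.
It also fails if it takes over 210 s, if anything falls off the work surface, if the arm or the gripper's body presses on something with over 40 N, if the wrist force passes 120 N, or if a joint passes its speed limit or range.

ROBOT

A 6-joint arm with a two-finger parallel gripper is mounted at the origin on the work surface. World frame = base frame: x ahead of the robot, y to its left, z up, the work surface at z = 0. Lengths are in mm, angles in rad, forces in N, time in s.
With the tool pointing down it reaches from about 300 to 875 mm from the base axis. Payload 6.4 kg.
Tool frame: the origin (TCP) lies between the finger pads; the fingertips stand 14 mm ahead of it and the grasp point (between the pads) lies 5 mm behind it; z points along the fingers, y is the line along which they close (so a half turn about z gives the same grasp; the last joint's range is limited). The gripper opens to 85 mm and grips with 20 to 120 N. Pads are 22 mm wide; open, the fingers measure 114 mm over their backs; the gripper's body (76 mm by 85 mm) begins 54 mm behind the grasp point. The pads swing forward as they close: fully open they stand 13 mm farther back than shut.
Start: joints at [-1.463, 0.181, 1.607, -0, 1.354, -0.206], TCP at [177.504, -546.931, 245.288] pointing down, gripper open.
Joint ranges: [-2.99, 2.99], [-0.89, 2.07], [0.3, 2.58], [-1.14, 4.28], [0, 2.63], [-3.12, 3.12]. Speed limits (rad/s): [2.57, 2.57, 3.01, 3.14, 3.14, 3.14].

INTERFACE

Orientations are given as a unit quaternion [x, y, z, w].
In Python, from station import * gives the robot as it stands. The module is installed in compiled form; this text tells all that it offers.
- The arm moves only by the tool step_arm, never from a script. Its argument "deltas" is one flat list of numbers, 4 for each row, row after row: the shift along the tool's x, y, z in m, then the turn about the tool's z in rad. In form: [tx, ty, tz, twist, tx, ty, tz, twist, ...]. A call has 1 to 8 rows; each row shifts and turns the commanded pose from where the row before left it, along the tool's axes as they then stand; what a row does not reach is not made up. A row lasts 1/10 s, in which the tool goes at most 50 mm and 8.59 degrees, less where a joint would pass 70% of its speed; a pose out of reach is approached as far as the arm can. A call is refused whole if a number of a shift passes 0.05 or a number of a turn 0.15, either way. A call with a gripper value outside its range is refused whole. "fingers" is the finger opening in m, from 0 to 0.0854, set as the call begins (left out, the last holds). The fingers move at their own pace and stop on an object; the grip force is fixed at half the most. Time passes only in rows, so rows that do not move let the fingers close. It gives the time, the measured TCP pose, the force, the opening and the grip force at its end, in the units of the state.
- read_state(): the state, without advancing time (a new reading comes with each control period).
- get_image(name): name is "scene" or "top"; returns a dict with "pixels" (400x640x3 uint8, red, green, blue), "fx", "fy", "cx", "cy" (pixels), "k1" (the pictures are not rectified: a ray, as slopes to the right and down, at radius r is drawn at 1 + k1 r^2 times it, then the intrinsics apply), "world_from_camera" (4x4, takes a point from camera to world coordinates). Camera axes: x right, y up, looking along -z (the intrinsics and any distortion apply to the point x, -y, -z); pixel columns grow to the right and rows downward; lengths in mm; the calibration is good to about 2 mm. A picture is of the moment at which its call begins. There is no depth.
- job_done(): hands the job in; it is judged then, once.
Trained networks look in a picture, given as the dict that the camera call returned (one of the last four; its "shot" number tells which), for a name from the list of things; names that differ only in an ending like _2 or _b are one class to them, and where a whole thing is asked for, a point or a joint stands for the part that bears it (a point fixed in the world has none). Each returns a list of dicts, best first, with "conf" (0 to 1); they miss things now and then, are a little off and sometimes report something else, mostly with a low value. They report only what shows in the picture. A call takes as long as a camera call.
- boxes_of(picture, name): "rect" ([left, top, right, bottom] in pixels, round what is visible of it).
- masks_of(picture, name): "pixels" (400x640 bool, what is visible of it) and "rect" ([left, top, right, bottom] in pixels, round what is visible of it).
The state is a dict: "clock": time; "q": joint angles; "joint_velocities": joint speeds; "joint_efforts": joint torques, N m; "ee_pos": TCP position; "orientation": TCP orientation; "contact_force": force on the tool from outside, world axes, zero at the start; "ft_torque": the same for the moment, N m; "gripper_width": opening from 0.0 (shut) to 1.0 (fully open); "gripper_force": force on a finger pad.
Only numpy, scipy, OpenCV 4.12 (cv2) and the standard library are available. Lean on these libraries where they do the work, as an engineer would, in place of code of your own. Each camera call takes 0.05 s, during which the arm holds its last target. There are 200 camera calls.

## Working session

There is one attempt and no reset: what is moved stays moved. The work goes in short steps, Python scripts to look and compute and a tool call to move; the robot and the scene stay as the last step left them, time stands still between calls to the robot, and variables do not carry over. Pictures are saved under pics/ and viewed, at most 14 in all, crops included, and the job is handed in when it is done.

Besides the shell and the picture viewer there is one more tool, called as name(argument=value, ...) on one line, values as JSON. step_arm: Moves the arm, as the interface text tells. Its arguments: {"type":"object","properties":{"deltas":{"type":"array","items":{"type":"number"}},"fingers":{"type":"number"}},"required":["deltas"]}

```bash
mkdir -p pics; ls
cat > h.py <<'E'
import numpy as np, cv2
from station import *
def shot(n,f=None):
    p=get_image(n)
    if f: cv2.imwrite('pics/'+f,p['pixels'][:,:,::-1])
    return p
def ray(p,u,v):
    x=(u-p['cx'])/p['fx'];y=(v-p['cy'])/p['fy']
    a,b=x,y
    for _ in range(20):
        s=1+p['k1']*(a*a+b*b);a,b=x/s,y/s
    T=np.array(p['world_from_camera']);d=T[:3,:3]@np.array([a,-b,-1]);return T[:3,3],d
def atz(p,u,v,z):
    o,d=ray(p,u,v);return o+d*(z-o[2])/d[2]
def proj(p,X):
    T=np.linalg.inv(np.array(p['world_from_camera']));c=T[:3,:3]@np.array(X)+T[:3,3]
    a,b=c[0]/-c[2],-c[1]/-c[2];s=1+p['k1']*(a*a+b*b)
    return np.array([p['fx']*a*s+p['cx'],p['fy']*b*s+p['cy']])
def tri(p1,a,p2,b):
    o1,d1=ray(p1,*a);o2,d2=ray(p2,*b);A=np.stack([d1,-d2],1)
    t=np.linalg.lstsq(A,o2-o1,rcond=None)[0]
    P,Q=o1+d1*t[0],o2+d2*t[1];return (P+Q)/2,np.linalg.norm(P-Q)
E
python3 - <<'E'
from h import *
np.set_printoptions(precision=3,suppress=True)
s=read_state();print(s)
a=shot('scene','s0.png');b=shot('top','t0.png')
for p in(a,b):print(p['fx'],p['cx'],p['cy'],p['k1'],np.array(p['world_from_camera']))
for n in 'bottle mug dish cleaner clip wheel crank_grip big_in small_in pointer pin knob shoe_face tongue jar pot tumbler'.split():
    for p,q in((a,'S'),(b,'T')):
        print(n,q,[(np.round(r['rect']).tolist(),round(r['conf'],2)) for r in boxes_of(p,n)[:2]])
E
```

```text
pics
{'clock': 0.0, 'q': array([-1.463,  0.182,  1.608,  0.   ,  1.354, -0.206]), 'joint_velocities': array([ 0.002, -0.001,  0.   , -0.   ,  0.001,  0.001]), 'joint_efforts': array([ -0.   , -44.487, -35.133,  -0.   ,   0.009,   0.   ]), 'ee_pos': array([ 177.433, -546.392,  244.382]), 'orientation': array([ 0.988,  0.156,  0.   , -0.001]), 'contact_force': array([-0.016,  0.414, -0.443]), 'ft_torque': array([0.025, 0.044, 0.044]), 'gripper_force': 0.0, 'gripper_width': 0.9997055263670084}
473.0840411714893 313.0164079195403 188.77277103726885 -0.001990376256064833 [[   0.7     -0.398    0.592 1284.817]
 [   0.714    0.412   -0.567 -716.305]
 [  -0.018    0.82     0.572  850.31 ]
 [   0.       0.       0.       1.   ]]
493.7906163506997 314.5078807026994 207.40153963234567 -0.07554186772965858 [[  -0.022    0.981   -0.193  233.134]
 [  -1.      -0.024   -0.008  -24.931]
 [  -0.012    0.193    0.981 1618.086]
 [   0.       0.       0.       1.   ]]
bottle S [([353.0, 133.0, 365.0, 176.0], 0.83)]
bottle T [([232.0, 154.0, 392.0, 210.0], 0.64), ([206.0, 237.0, 225.0, 254.0], 0.6)]
mug 
[... 980 characters left out ...]
430.0, 208.0, 456.0, 235.0], 0.37)]
pin S []
pin T [([440.0, 156.0, 485.0, 199.0], 0.18)]
knob S [([261.0, 240.0, 276.0, 260.0], 0.64), ([377.0, 154.0, 418.0, 175.0], 0.37)]
knob T []
shoe_face S []
shoe_face T []
tongue S [([243.0, 163.0, 417.0, 299.0], 0.8)]
tongue T [([312.0, 227.0, 332.0, 246.0], 0.66)]
jar S [([149.0, 258.0, 184.0, 304.0], 0.85)]
jar T [([433.0, 206.0, 456.0, 232.0], 0.57)]
pot S [([137.0, 263.0, 200.0, 359.0], 0.89)]
pot T [([441.0, 152.0, 486.0, 191.0], 0.81), ([432.0, 206.0, 456.0, 234.0], 0.27)]
tumbler S [([388.0, 125.0, 408.0, 160.0], 0.78), ([248.0, 164.0, 417.0, 299.0], 0.47)]
tumbler T [([153.0, 225.0, 180.0, 247.0], 0.88), ([193.0, 185.0, 225.0, 216.0], 0.63)]
```

View pics/s0.png

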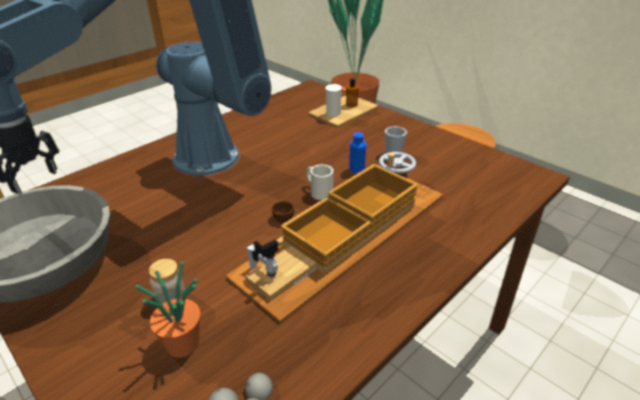

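View pics/t0.png

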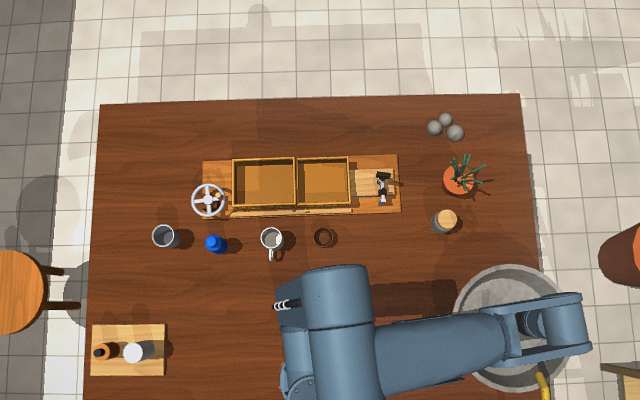

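The scene has the bottle at top(215,243), mug (271,240), dish (324,237), wheel (208,200) and clamp with clip (383,186). There is no cleaner. I'll enlarge both views.

Run:
```python
from h import *
b=cv2.imread('pics/t0.png')[148:260,185:405];cv2.imwrite('pics/t0c.png',cv2.resize(b,None,fx=3.6,fy=3.6,interpolation=cv2.INTER_CUBIC))
a=cv2.imread('pics/s0.png')[120:310,225:445];cv2.imwrite('pics/s0c.png',cv2.resize(a,None,fx=3.1,fy=3.1,interpolation=cv2.INTER_CUBIC))
```

```text
(no output)
```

View pics/t0c.png

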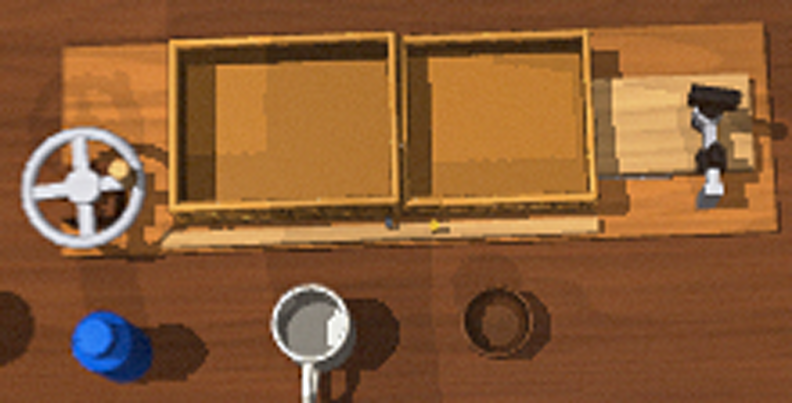

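View pics/s0c.png

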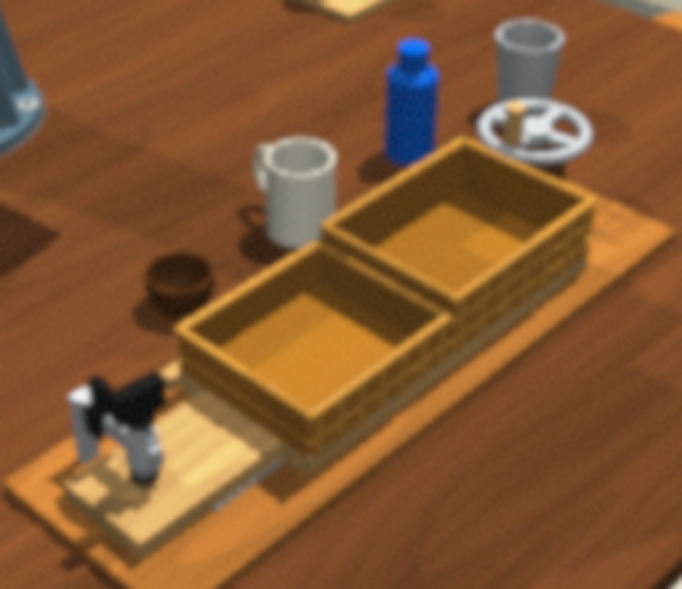

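```bash
cat > meas.py <<'E'
from h import *
import pickle
from scipy.optimize import least_squares
a=shot('scene');b=shot('top')
T=lambda u,v:np.array([185+u/3.6,148+v/3.6]);S=lambda u,v:np.array([225+u/3.1,120+v/3.1])
sg={'pp':(1,1),'pm':(1,-1),'mm':(-1,-1),'mp':(-1,1)}
tb=dict(pp=(169,41),pm=(397,33),mm=(397,208),mp=(172,213));ts=dict(pp=(403,36),pm=(588,31),mm=(597,200),mp=(405,203))
sb=dict(mm=(325,225),mp=(462,140),pp=(593,203),pm=(457,298));ss=dict(mm=(180,328),mp=(318,245),pp=(447,317),pm=(313,415))
def res(p,full=False):
    x,y,yaw,d,zs,dx=p;c,s=np.cos(yaw),np.sin(yaw);r=[]
    for B,Sx,cy,hy,z,ox in((tb,sb,0,100,95,0),(ts,ss,-d,85,zs,dx)):
        for k,(i,j) in sg.items():
            X=np.array([i*75+ox,j*hy+cy]);W=[x+c*X[0]-s*X[1],y+s*X[0]+c*X[1],z]
            r+=[proj(b,W)-T(*B[k]),proj(a,W)-S(*Sx[k])]
    return np.concatenate(r)
f=least_squares(res,[650,90,0.05,190,80,0],loss='soft_l1');print('unit',f.x,np.abs(f.fun).round(1))
np.set_printoptions(precision=2,suppress=True)
P={}
for n,t,s in [('hub',T(83,186),S(538,130)),('griptop',T(119,168),S(515,105)),('knob',T(714,98),S(137,397)),('clip',T(710,160),S(98,384)),
 ('post',T(712,185),S(85,398)),('bottlecap',T(97,331),S(413,47)),('mugrim',T(312,322),S(300,160)),('dishrim',T(498,320),S(180,270)),('tongueTR',T(746,75),S(135,555)),('pintop',T(437,227),S(171,368))]:
    P[n]=tri(b,t,a,s);print(n,*P[n])
for n,u,z in [('bottle',(97,331),130),('mug',(312,325),85),('dish',(498,322),38),('pointer',(388,223),30),('pin',(434,226),30)]:print(n,atz(b,*T(*u),z))
pickle.dump(f.x,open('unit.pkl','wb'))
E
python3 meas.py
```

```text
unit [6.22308360e+02 1.47938940e+02 1.22599530e-02 1.89683860e+02
 7.99525025e+01 4.27254730e-01] [0.2 0.3 0.  1.2 1.1 0.2 1.3 0.2 0.1 2.7 1.3 0.5 0.6 1.8 0.3 0.3 1.1 0.5
 0.6 0.4 0.1 0.  1.8 0.7 0.3 1.7 1.3 0.9 0.4 0.6 0.1 0.8]
hub [571.77 329.9   78.59] 5.0370398021597165
griptop [574.7  286.13 127.98] 1.2875221845699953
knob [ 626.1  -230.15  120.33] 1.8114813881210283
clip [ 575.12 -227.28   99.79] 0.34054473811225094
post [ 558.12 -230.32   76.43] 2.1055396131595066
bottlecap [432.62 301.7  131.51] 0.492534248627361
mugrim [443.73 124.77  81.67] 2.6018831837318723
dishrim [447.82 -37.27  38.79] 3.812256765177743
tongueTR [ 671.62 -276.39   22.94] 2.964638574214116
pintop [512.72 -32.78 -24.13] 115.31307801520624
bottle [432.65 301.85 130.  ]
mug [439.81 123.45  85.  ]
dish [444.98 -38.77  38.  ]
pointer [539.15  58.95  30.  ]
pin [535.36  17.13  30.  ]
```

step_arm(deltas=[0,0,0,0.15,0,0,0,0.15,0.022,-0.041,0,0,0.022,-0.041,0,0,0.022,-0.041,0,0,0.022,-0.041,0,0,0.022,-0.041,0,0,0.022,-0.041,0,0], fingers=0.0854)

```text
clock: 2.7
ee_pos: [306.6, -297.5, 245.5]
orientation: [1.0, 0.007, 0.0, 0.0]
contact_force: [0.9, -0.9, -0.1]
gripper_width: 1.001
gripper_force: 0.0
```

step_arm(deltas=[0.022,-0.041,0.01,0,0.022,-0.041,0.01,0,0.022,-0.041,0.01,0,0.022,-0.041,0.01,0,0.022,-0.041,0.01,0,0.022,-0.041,0.01,0,0,0,0,0,0,0,0,0])

```text
clock: 3.5
ee_pos: [434.7, -50.2, 185.1]
orientation: [1.0, 0.009, -0.0, 0.0]
contact_force: [-0.5, -0.7, 0.7]
gripper_width: 1.0
gripper_force: 0.0
```

```bash
cat > nav.py <<'E'
from h import *
import pickle
from scipy.spatial.transform import Rotation as R
U=pickle.load(open('unit.pkl','rb'))
def to(x,y,z=None):
    s=read_state();M=R.from_quat(s['orientation']).as_matrix();p=s['ee_pos']
    d=M.T@(np.array([x,y,p[2] if z is None else z])-p)
    print('t%.1f'%s['clock'],'pos',p.round(1),'yaw %.4f'%np.arctan2(M[1,0],M[0,0]),'tool delta mm',d.round(1),'F',s['contact_force'].round(1),'w %.3f'%s['gripper_width'])
def unit(X,Y,small=False):
    x,y,yaw,d,zs,dx=U
    if small: Y-=d
    c,s=np.cos(yaw),np.sin(yaw);return x+c*X-s*Y,y+s*X+c*Y
def box(p,n,k=1):
    r=boxes_of(p,n)[:k];print(n,[(np.round(q['rect'],1).tolist(),round(q['conf'],2)) for q in r]);return r
E
python3 - <<'E'
from nav import *
np.set_printoptions(suppress=True)
to(446,-38)
a=shot('scene')
for n in('dish','mug','bottle'):
    r=box(a,n)
    m=masks_of(a,n)
    if m:
        ys,xs=np.nonzero(m[0]['pixels']);print('mask',xs.mean(),ys.mean(),xs.min(),xs.max(),ys.min(),ys.max())
# predicted silhouettes
def sil(x,y,r0,h):
    t=np.linspace(0,6.28,60);P=np.array([proj(a,[x+r0*np.cos(q),y+r0*np.sin(q),z]) for q in t for z in(0,h)]);return P.min(0).round(1),P.max(0).round(1)
print(sil(446,-38,33,38),sil(440,123.5,34,85),sil(432.6,301.8,27,98))
E
```

```text
t3.5 pos [434.7 -50.2 185.1] yaw 0.0174 tool delta mm [ 11.5 -12.   -0. ] F [-0.5 -0.7  0.7] w 1.000
dish [([271.1, 201.8, 294.0, 217.6], 0.83)]
mask 283.0394736842105 210.07631578947368 272 294 201 220
mug [([306.9, 164.2, 334.9, 200.4], 0.82)]
mask 320.8067226890756 181.0546218487395 307 333 166 200
bottle [([354.2, 135.1, 365.6, 176.2], 0.84)]
mask 357.818339100346 154.2993079584775 350 367 133 172
(array([270.2, 200.4]), array([293.9, 225. ])) (array([308.8, 164.4]), array([331.5, 200.1])) (array([348.6, 140.3]), array([366.3, 174.7]))
```

step_arm(deltas=[0.011,-0.012,0,0,0,0,0.04,0,0,0,0.04,0,0,0,0.04,0,0,0,0.02,0,0,0,0.016,0,0,0,0,0,0,0,0,0])

```text
clock: 4.65
ee_pos: [445.6, -39.7, 29.6]
orientation: [1.0, 0.006, -0.0, -0.0]
contact_force: [-0.5, 0.7, -0.1]
gripper_width: 1.002
gripper_force: 0.0
```

step_arm(deltas=[0,0,0,0,0,0,0,0,0,0,0,0,0,0,0,0,0,0,0,0,0,0,0,0], fingers=0.05)

```text
clock: 5.25
ee_pos: [446.7, -39.7, 31.4]
orientation: [1.0, 0.007, 0.001, 0.001]
contact_force: [-5.0, 0.2, 13.5]
gripper_width: 0.749
gripper_force: 62.7
```

step_arm(deltas=[0,0,-0.02,0,0,0,-0.04,0,0,0,-0.04,0,0,0,-0.03,0,0,0,0,0])

```text
clock: 5.75
ee_pos: [449.0, -40.3, 164.9]
orientation: [1.0, 0.007, 0.005, 0.002]
contact_force: [1.0, -0.1, -0.4]
gripper_width: 0.747
gripper_force: 66.3
```

Run:
```python
from nav import *
for a in((0,0,False),(0,0,True),(20,18,True),(-25,-50,True),(15,55,False),(20,-34,False)):print(a,np.round(unit(*a),1))
to(*unit(20,18,True),69)
p=shot('top','t1.png');
for n in('dish','mug','bottle'):box(p,n,2)
```

```text
(0, 0, False) [622.3 147.9]
(0, 0, True) [624.6 -41.7]
(20, 18, True) [644.4 -23.5]
(-25, -50, True) [600.2 -92. ]
(15, 55, False) [636.6 203.1]
(20, -34, False) [642.7 114.2]
t5.8 pos [449.  -40.3 164.9] yaw 0.0141 tool delta mm [194.7 -14.5  97.8] F [ 1.  -0.1 -0.4] w 0.747
dish [([320.0, 239.0, 328.7, 240.0], 0.53)]
mug [([261.6, 225.8, 279.5, 261.2], 0.76)]
bottle [([205.6, 236.6, 223.2, 254.4], 0.66)]
```

step_arm(deltas=[0.04,-0.003,0,0,0.04,-0.003,0,0,0.04,-0.003,0,0,0.04,-0.003,0,0,0.035,-0.002,0,0,0,0,0,0,0,0,0,0])

```text
clock: 6.65
ee_pos: [639.2, -22.1, 156.5]
orientation: [1.0, 0.007, -0.002, -0.0]
contact_force: [-1.3, -0.1, -0.4]
gripper_width: 0.748
gripper_force: 66.3
```

step_arm(deltas=[0,0,0.03,0,0,0,0.03,0,0,0,0.015,0,0,0,0.01,0,0,0,0.005,0,0,0,0,0,0,0,0,0])

```text
clock: 7.35
ee_pos: [641.0, -22.7, 70.6]
orientation: [1.0, 0.007, 0.001, 0.0]
contact_force: [-0.9, 0.5, 3.1]
gripper_width: 0.751
gripper_force: 66.7
```

step_arm(deltas=[0,0,0,0,0,0,0,0,0,0,0,0], fingers=0.078)

```text
clock: 7.65
ee_pos: [640.4, -22.5, 69.5]
orientation: [1.0, 0.007, 0.0, 0.0]
contact_force: [-0.5, -0.4, 0.5]
gripper_width: 0.91
gripper_force: 0.0
```

step_arm(deltas=[0,0,-0.01,0,0,0,-0.03,0,0,0,-0.04,0,0,0,-0.04,0,0,0,-0.02,0,0,0,0,0])

```text
clock: 8.25
ee_pos: [642.8, -22.9, 214.8]
orientation: [1.0, 0.007, 0.004, 0.001]
contact_force: [-0.1, -0.8, 0.7]
gripper_width: 0.915
gripper_force: 0.0
```

Run:
```python
from nav import *
to(443,123.5,66)
p=shot('top','t2.png')
for n in('mug','bottle'):box(p,n,2)
```

```text
t8.2 pos [642.8 -22.9 214.8] yaw 0.0140 tool delta mm [-199.  -149.5  146.8] F [-0.1 -0.8  0.7] w 0.915
mug []
bottle [([205.1, 237.7, 226.5, 255.0], 0.67)]
```

step_arm(deltas=[-0.026,-0.04,0,0,-0.026,-0.04,0,0,-0.026,-0.04,0,0,-0.026,-0.04,0,0,-0.026,-0.04,0,0,-0.026,-0.04,0,0,-0.026,-0.04,0,0,-0.023,-0.04,0,0], fingers=0.0854)

```text
clock: 9.2
ee_pos: [428.3, 295.6, 207.3]
orientation: [1.0, 0.007, -0.002, 0.001]
contact_force: [1.0, -0.1, -0.2]
gripper_width: 0.998
gripper_force: 0.0
```

step_arm(deltas=[0,0,0,0,0,0,0,0,0,0,0,0])

```text
clock: 9.5
ee_pos: [430.9, 293.8, 208.2]
orientation: [1.0, 0.007, -0.001, 0.001]
contact_force: [0.7, -1.0, 1.0]
gripper_width: 1.001
gripper_force: 0.0
```

Run:
```python
from nav import *
to(433,302,80)
```

```text
t9.5 pos [430.9 293.8 208.2] yaw 0.0133 tool delta mm [  2.4  -8.3 128.2] F [ 0.7 -1.   1. ] w 1.001
```

step_arm(deltas=[0.002,-0.008,0,0,0,0,0.035,0,0,0,0.035,0,0,0,0.03,0,0,0,0.018,0,0,0,0.01,0,0,0,0,0,0,0,0,0])

```text
clock: 10.3
ee_pos: [433.8, 302.7, 82.0]
orientation: [1.0, 0.006, 0.0, -0.0]
contact_force: [0.3, 0.1, -0.5]
gripper_width: 1.003
gripper_force: 0.0
```

step_arm(deltas=[0,0,0,0,0,0,0,0,0,0,0,0,0,0,0,0,0,0,0,0,0,0,0,0], fingers=0.035)

```text
clock: 10.9
ee_pos: [433.9, 303.4, 82.9]
orientation: [1.0, 0.007, 0.001, -0.001]
contact_force: [-0.6, 0.7, 5.9]
gripper_width: 0.611
gripper_force: 62.4
```

step_arm(deltas=[0,0,-0.02,0,0,0,-0.04,0,0,0,-0.04,0,0,0,-0.04,0,0,0,-0.01,0,0,0,0,0])

```text
clock: 11.5
ee_pos: [433.6, 303.1, 233.1]
orientation: [1.0, 0.007, 0.002, -0.001]
contact_force: [0.5, 0.3, -3.4]
gripper_width: 0.608
gripper_force: 63.6
```

Run:
```python
from nav import *
to(*unit(15,55),120)
```

```text
t11.5 pos [433.6 303.1 233.1] yaw 0.0139 tool delta mm [201.2 102.9 113.7] F [ 0.5  0.3 -3.4] w 0.608
```

step_arm(deltas=[0.02,0.01,-0.01,0,0.03,0.015,0,0,0.03,0.016,0,0,0.03,0.016,0,0,0.03,0.016,0,0,0.03,0.015,0,0,0.03,0.015,0,0,0,0,0,0])

```text
clock: 12.3
ee_pos: [635.9, 199.4, 237.1]
orientation: [1.0, 0.005, -0.002, 0.001]
contact_force: [-0.8, 0.5, -1.4]
gripper_width: 0.608
gripper_force: 63.6
```

step_arm(deltas=[0,0,0,0,0,0,0,0])

```text
clock: 12.5
ee_pos: [632.7, 202.8, 239.1]
orientation: [1.0, 0.007, -0.002, 0.0]
contact_force: [-0.1, 0.5, -2.1]
gripper_width: 0.608
gripper_force: 63.6
```

Run:
```python
from nav import *
to(*unit(15,55),121)
```

```text
t12.5 pos [632.7 202.8 239.1] yaw 0.0142 tool delta mm [  4.4  -0.3 118. ] F [-0.1  0.5 -2.1] w 0.608
```

step_arm(deltas=[0.003,0,0.03,0,0,0,0.03,0,0,0,0.03,0,0,0,0.015,0,0,0,0.007,0,0,0,0.005,0,0,0,0.002,0,0,0,0,0])

```text
clock: 13.3
ee_pos: [637.9, 202.6, 123.5]
orientation: [1.0, 0.007, 0.001, -0.0]
contact_force: [-0.2, -0.3, -2.8]
gripper_width: 0.608
gripper_force: 63.5
```

step_arm(deltas=[0,0,0,0])

```text
clock: 13.4
ee_pos: [637.9, 202.6, 123.5]
orientation: [1.0, 0.007, 0.001, -0.0]
contact_force: [-0.6, -0.3, -2.0]
gripper_width: 0.614
gripper_force: 63.5
```

step_arm(deltas=[0,0,0.001,0,0,0,0.001,0,0,0,0,0])

```text
clock: 13.7
ee_pos: [638.1, 202.6, 121.8]
orientation: [1.0, 0.007, 0.001, -0.0]
contact_force: [-1.4, -0.1, 4.9]
gripper_width: 0.607
gripper_force: 64.0
```

step_arm(deltas=[0,0,0,0,0,0,0,0], fingers=0.062)

```text
clock: 13.9
ee_pos: [637.2, 202.5, 120.3]
orientation: [1.0, 0.007, 0.0, -0.0]
contact_force: [0.7, -1.0, -0.2]
gripper_width: 0.727
gripper_force: 0.0
```

step_arm(deltas=[0,0,0,0,0,0,-0.02,0,0,0,-0.04,0,0,0,-0.04,0,0,0,-0.02,0,0,0,0,0], fingers=0.07)

```text
clock: 14.5
ee_pos: [639.3, 202.8, 245.0]
orientation: [1.0, 0.007, 0.004, -0.0]
contact_force: [-0.1, 0.3, -0.3]
gripper_width: 0.82
gripper_force: 0.0
```

Run:
```python
from nav import *
to(441,123.5,66)
p=shot('scene')
box(p,'bottle')
P=[proj(p,[637.9+27*np.cos(q),202.6+27*np.sin(q),39+z]) for q in np.linspace(0,6.3,40) for z in(0,98)]+[proj(p,[637.9,202.6,39+130])];P=np.array(P);print(P.min(0),P.max(0))
```

```text
t14.5 pos [639.3 202.8 245. ] yaw 0.0139 tool delta mm [-200.8   76.7  177.4] F [-0.1  0.3 -0.3] w 0.820
bottle [([378.5, 153.7, 417.1, 173.3], 0.73)]
[378.70850171 160.49055459] [400.52755641 204.4613572 ]
```

Now the mug.

step_arm(deltas=[-0.03,0.011,0,0,-0.033,0.013,0,0,-0.033,0.013,0,0,-0.033,0.013,0,0,-0.033,0.013,0,0,-0.033,0.013,0,0,0,0,0,0,0,0,0,0], fingers=0.0854)

```text
clock: 15.4
ee_pos: [442.3, 123.7, 238.9]
orientation: [1.0, 0.007, -0.001, -0.0]
contact_force: [0.5, 0.1, -0.9]
gripper_width: 1.002
gripper_force: 0.0
```

Run:
```python
from nav import *
to(441,123.5,66)
p=shot('scene','s3.png')
i=cv2.imread('pics/s3.png')[110:290,220:440];cv2.imwrite('pics/s3c.png',cv2.resize(i,None,fx=3.1,fy=3.1,interpolation=cv2.INTER_CUBIC))
for n in('mug','dish','bottle'):box(p,n)
```

```text
t15.4 pos [442.3 123.7 238.9] yaw 0.0132 tool delta mm [ -0.9   0.2 172.9] F [ 0.5  0.1 -0.9] w 1.002
mug [([309.5, 164.9, 334.5, 200.5], 0.96)]
dish [([322.9, 218.4, 346.9, 239.5], 0.94)]
bottle [([384.6, 155.7, 401.4, 201.8], 0.85)]
```

View pics/s3c.png

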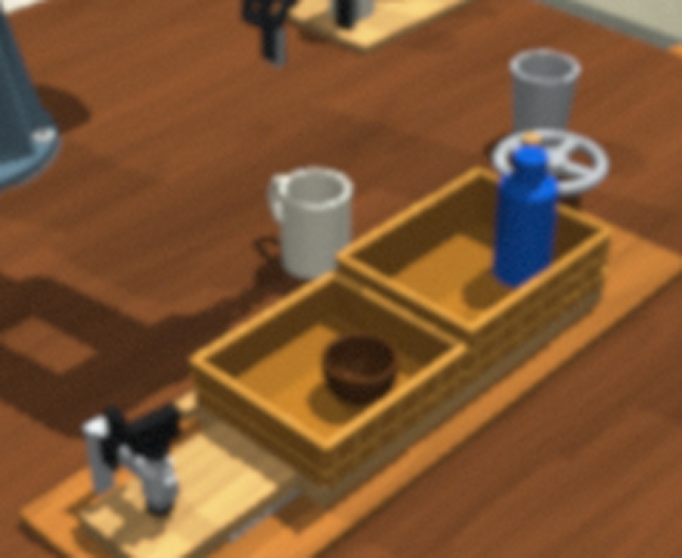

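Bottle stands upright in the big basket (crop 525,220) and the dish sits right way up in the small one (360,368). Mug next, still at its place (312,220).

step_arm(deltas=[-0.001,0,0.04,0,0,0,0.04,0,0,0,0.04,0,0,0,0.03,0,0,0,0.015,0,0,0,0.007,0,0,0,0,0,0,0,0,0])

```text
clock: 16.4
ee_pos: [443.2, 123.9, 69.0]
orientation: [1.0, 0.007, 0.001, -0.0]
contact_force: [0.1, 0.9, -0.5]
gripper_width: 0.999
gripper_force: 0.0
```

step_arm(deltas=[0,0,0,0,0,0,0,0,0,0,0,0,0,0,0,0,0,0,0,0], fingers=0.05)

```text
clock: 16.9
ee_pos: [443.5, 124.1, 70.0]
orientation: [1.0, 0.007, 0.001, -0.0]
contact_force: [-1.5, 1.4, 6.8]
gripper_width: 0.768
gripper_force: 65.7
```

step_arm(deltas=[0,0,-0.02,0,0,0,-0.04,0,0,0,-0.04,0,0,0,-0.02,0,0,0,0,0])

```text
clock: 17.4
ee_pos: [444.7, 123.9, 192.2]
orientation: [1.0, 0.007, 0.004, -0.0]
contact_force: [0.7, 0.3, -2.9]
gripper_width: 0.772
gripper_force: 68.5
```

Run:
```python
from nav import *
to(*unit(20,-36),105)
```

```text
t17.4 pos [444.7 123.9 192.2] yaw 0.0140 tool delta mm [197.1  14.5  88.8] F [ 0.7  0.3 -2.9] w 0.772
```

step_arm(deltas=[0.02,0.001,0,0,0.03,0.002,0,0,0.037,0.003,0,0,0.037,0.003,0,0,0.037,0.003,0,0,0.036,0.002,0,0,0,0,0,0,0,0,0,0])

```text
clock: 18.2
ee_pos: [638.4, 112.3, 185.4]
orientation: [1.0, 0.007, -0.002, -0.0]
contact_force: [-0.8, -0.4, -2.9]
gripper_width: 0.773
gripper_force: 68.4
```

step_arm(deltas=[0.001,0,0.02,0,0.001,0,0.02,0,0.001,0,0.02,0,0,0,0.01,0,0,0,0.004,0,0,0,0,0,0,0,0,0])

```text
clock: 18.9
ee_pos: [642.9, 112.6, 115.4]
orientation: [1.0, 0.007, 0.001, 0.0]
contact_force: [-0.0, 0.7, -1.9]
gripper_width: 0.77
gripper_force: 68.4
```

step_arm(deltas=[0,0,0.003,0,0,0,0.002,0,0,0,0.001,0,0,0,0,0])

```text
clock: 19.3
ee_pos: [642.9, 112.6, 109.2]
orientation: [1.0, 0.007, 0.001, -0.0]
contact_force: [-1.0, -0.0, 2.3]
gripper_width: 0.77
gripper_force: 69.0
```

step_arm(deltas=[0,0,0.001,0,0,0,0,0])

```text
clock: 19.5
ee_pos: [643.1, 112.7, 109.1]
orientation: [1.0, 0.007, 0.001, 0.0]
contact_force: [-4.3, 0.5, 9.0]
gripper_width: 0.771
gripper_force: 69.7
```

step_arm(deltas=[0,0,0,0,0,0,0,0], fingers=0.079)

```text
clock: 19.7
ee_pos: [642.6, 112.5, 107.3]
orientation: [1.0, 0.007, 0.0, -0.0]
contact_force: [0.5, -0.2, -0.9]
gripper_width: 0.923
gripper_force: 0.0
```

step_arm(deltas=[0,0,-0.01,0,0,0,-0.03,0,0,0,-0.04,0,0,0,-0.04,0,0,0,-0.02,0,0,0,0,0])

```text
clock: 20.3
ee_pos: [644.8, 112.6, 252.7]
orientation: [1.0, 0.007, 0.004, 0.0]
contact_force: [0.0, -0.3, 0.5]
gripper_width: 0.927
gripper_force: 0.0
```

Run:
```python
from nav import *
to(575,-228)
a=shot('scene','s4.png');b=shot('top','t4.png')
A=cv2.resize(cv2.imread('pics/s4.png')[225:290,225:310],None,fx=6,fy=6,interpolation=cv2.INTER_CUBIC)
B=cv2.resize(cv2.imread('pics/t4.png')[160:215,360:407],None,fx=6,fy=6,interpolation=cv2.INTER_CUBIC)
C=np.zeros((400,800,3),np.uint8);C[:390,:510]=A;C[:330,515:797]=B;cv2.imwrite('pics/c4.png',C)
for n in('clip','knob','shoe_face','tongue','mug','bottle'):
    for p in(a,b):box(p,n)
```

```text
t20.3 pos [644.8 112.6 252.7] yaw 0.0139 tool delta mm [-74.5 339.6  -0.6] F [ 0.  -0.3  0.5] w 0.927
clip [([251.7, 240.5, 259.8, 260.6], 0.58)]
clip []
knob [([260.0, 240.0, 276.5, 261.3], 0.77)]
knob [([376.6, 169.8, 391.0, 181.8], 0.41)]
shoe_face []
shoe_face [([151.4, 227.3, 180.3, 248.8], 0.45)]
tongue [([245.2, 163.1, 416.0, 300.2], 0.6)]
tongue [([240.4, 156.4, 393.7, 208.6], 0.71)]
mug [([354.2, 180.8, 386.0, 216.9], 0.63)]
mug [([259.9, 163.5, 280.6, 181.3], 0.48)]
bottle [([385.1, 156.9, 401.4, 203.5], 0.74)]
bottle [([241.3, 153.7, 390.2, 212.8], 0.69)]
```

View pics/c4.png

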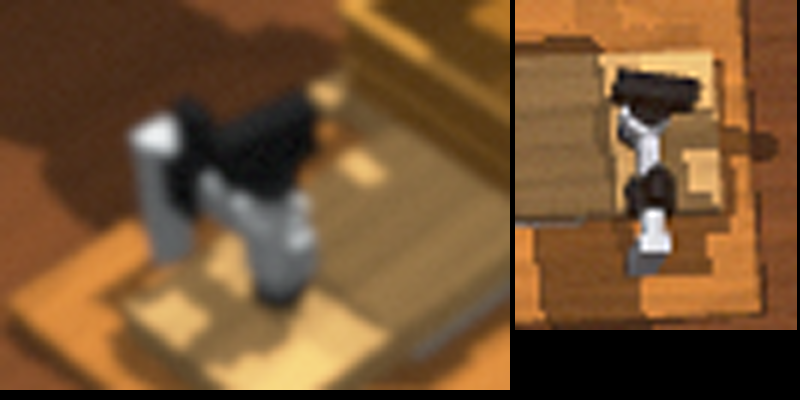

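Run:
```python
from nav import *
np.set_printoptions(precision=1,suppress=True)
a=shot('scene');b=shot('top')
S=lambda u,v:(225+u/6-.4,225+v/6-.4);T=lambda u,v:(360+(u-515)/6-.4,160+v/6-.4)
print('tabtop',tri(b,T(649,178),a,S(190,106)))
print('knobtop end -y',tri(b,T(697,88),a,S(235,140)),'end +y',tri(b,T(617,77),a,S(303,100)),'post',tri(b,T(655,222),a,S(155,130)))
# dark pixels
for p,(u0,v0,u1,v1) in((b,(372,165,396,200)),(a,(248,236,282,262))):
    g=p['pixels'][v0:v1,u0:u1].max(2);
    for r in g: print(' '.join('%3d'%q for q in r))
    print()
```

```text
tabtop (array([ 581.3, -228.2,  109.9]), np.float64(5.995881445231318))
knobtop end -y (array([ 626.6, -247.8,  132.1]), np.float64(5.357586172260575)) end +y (array([ 630.5, -210.7,  132.2]), np.float64(4.883827776401306)) post (array([ 562.3, -233.1,   88.5]), np.float64(6.147747649383993))
195 194 192 188 191 189 191 187 189 191 190 194 186 177 175 176 176 177 179 198 201 201 197 204
106 196 194 191 190 187 193 191 190 187 185 181 175 169 170 175 175 171 176 194 197 196 195 197
 99 104 190 186 188 183 181 178 177 175 169 164 166 168 165 164 165 162 167 187 187 192 192 193
 95 106 179 180 174 166 164 181 171 180 185 182 187 206 208 207 209 206 211 220 220 193 196 197
154 229 227 223 223 224 227 227 228 241 241 241 239 239 239 238 239 239 236 239 238 201 205 206
144 125 226 222 226 228 229 227 229 241 239 240 238 238 237 238 236 238 236 237 232 104 135 206
144 123 230 223 221 103 122 177 183 252 249 248 248 246 243 242 240 238 239 237 237 141 134 211
146 123 227 227 224  28  41  44  36  34  50  79  85 136 140 199 202 249 243 241 236 147 138 225
147 145 127 234 173  39  55  53  53  4
[... 5390 characters left out ...]
 142 138 139 139 141
 84  92  95  89  69  40  24  19  22  42  74  94 111 112 102 103 111 105  81  52  40  32  35  38  60  93 131 151 149 143 138 141 139 136
 85  91  96  92  77  52  29  19  21  39  64  86  95 103 106 124 145 145 118  88  66  59  58  64  84 115 149 165 157 146 140 138 139 135
 84  94  93  95  85  66  45  32  23  37  62  80  89  94 101 122 142 149 132 111  94  88  85  88  97 116 143 159 155 145 138 136 135 138
 99  95  95  97  92  83  69  50  35  44  68  87  94  92  94 106 123 132 134 123 113 106 103 100 107 121 136 144 145 139 135 137 138 141
128 109  99  98  96  95  85  70  58  63  83  98 106 102  97  99 111 121 132 129 124 118 110 108 118 135 144 141 135 134 134 137 138 141
```

Run:
```python
from nav import *
np.set_printoptions(precision=1,suppress=True)
a=shot('scene');b=shot('top')
print(tri(b,(383.5,190.3),a,(256.3,242.5)))
for z in(95,100,105,110):
    t=atz(b,383.5,190.3,z);print(z,t,proj(a,t))
# bridge bottom: legs center in top at bridge z
for z in(120,125,130,135):
    c=atz(b,372+11.2,165+9.7,z);print('knob',z,c,proj(a,c))
to(*atz(b,383.5,190.3,103)[:2])
```

```text
(array([ 579.7, -230.6,  109.1]), np.float64(0.12973796644710728))
95 [ 583.  -232.4   95. ] [257.1 248. ]
100 [ 581.8 -231.8  100. ] [256.8 246. ]
105 [ 580.7 -231.1  105. ] [256.6 244.1]
110 [ 579.5 -230.4  110. ] [256.3 242.1]
knob 120 [ 627.4 -230.6  120. ] [269.  248.6]
knob 125 [ 626.  -229.9  125. ] [268.7 246.5]
knob 130 [ 624.7 -229.2  130. ] [268.4 244.5]
knob 135 [ 623.4 -228.5  135. ] [268.1 242.4]
t21.2 pos [642.5 112.6 247.3] yaw 0.0138 tool delta mm [-66.1 343.   -0. ] F [-0.6  0.3  0.1] w 0.921
```

step_arm(deltas=[-0.008,0.035,-0.01,0,-0.008,0.044,0,0,-0.008,0.044,0,0,-0.008,0.044,0,0,-0.008,0.044,0,0,-0.008,0.044,0,0,-0.009,0.044,0,0,-0.009,0.044,0,0], fingers=0.03)

```text
clock: 22.0
ee_pos: [580.7, -233.1, 257.6]
orientation: [1.0, 0.007, 0.0, 0.0]
contact_force: [0.3, 0.2, 1.0]
gripper_width: 0.353
gripper_force: 0.0
```

step_arm(deltas=[0,0,0,0,0,0,0,0,0,0,0,0])

```text
clock: 22.3
ee_pos: [581.4, -230.3, 257.3]
orientation: [1.0, 0.007, 0.0, -0.0]
contact_force: [-0.4, 0.0, 0.6]
gripper_width: 0.351
gripper_force: 0.0
```

Run:
```python
from nav import *
to(580,-230.5,101)
```

```text
t22.3 pos [ 581.4 -230.3  257.3] yaw 0.0144 tool delta mm [ -1.4   0.2 156.3] F [-0.4  0.   0.6] w 0.351
```

step_arm(deltas=[-0.001,0,0.03,0,0,0,0.03,0,0,0,0.03,0,0,0,0.025,0,0,0,0.015,0,0,0,0.01,0,0,0,0.005,0,0,0,0.003,0])

```text
clock: 23.1
ee_pos: [580.8, -231.3, 109.9]
orientation: [1.0, 0.007, 0.001, 0.0]
contact_force: [0.5, -0.3, 0.7]
gripper_width: 0.353
gripper_force: 0.0
```

step_arm(deltas=[0,0,0.003,0,0,0,0.002,0,0,0,0,0,0,0,0,0])

```text
clock: 23.5
ee_pos: [580.3, -231.5, 104.7]
orientation: [1.0, 0.007, 0.0, 0.0]
contact_force: [0.6, 0.4, 1.1]
gripper_width: 0.36
gripper_force: 0.0
```

Run:
```python
from nav import *
to(580,-230.5,101)
shot('scene','s5.png')
A=cv2.resize(cv2.imread('pics/s5.png')[195:285,220:320],None,fx=6,fy=6,interpolation=cv2.INTER_CUBIC);cv2.imwrite('pics/s5c.png',A)
```

```text
t23.5 pos [ 580.3 -231.5  104.7] yaw 0.0137 tool delta mm [-0.3 -1.   3.7] F [0.6 0.4 1.1] w 0.360
```

View pics/s5c.png

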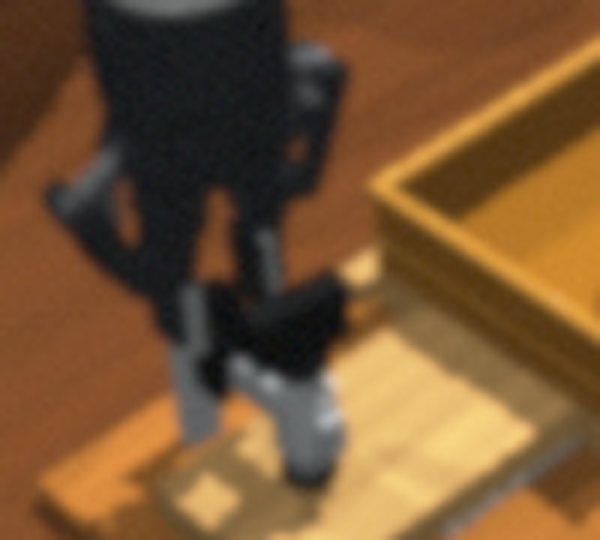

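The fingers stand either side of the tab (pads at crop ~195,320 and 268,280). Close and lift.

step_arm(deltas=[0,0,0.001,0,0,0,0,0,0,0,0,0,0,0,0,0], fingers=0.0)

```text
clock: 23.95
ee_pos: [580.3, -231.4, 103.4]
orientation: [1.0, 0.007, 0.0, 0.0]
contact_force: [-0.1, 0.1, 1.2]
gripper_width: 0.101
gripper_force: 59.3
```

step_arm(deltas=[0,0,-0.005,0,0,0,-0.01,0,0,0,-0.02,0,0,0,-0.02,0,0,0,-0.02,0,0,0,-0.02,0,0,0,0,0])

```text
clock: 24.65
ee_pos: [582.1, -232.4, 202.7]
orientation: [1.0, 0.007, 0.003, 0.002]
contact_force: [0.6, -0.9, -1.1]
gripper_width: 0.101
gripper_force: 59.2
```

Run:
```python
from nav import *
to(*unit(-25,-48,True),90)
a=shot('scene');box(a,'clip')
```

```text
t24.6 pos [ 582.1 -232.4  202.7] yaw 0.0140 tool delta mm [  19.4 -142.6  112.2] F [ 0.6 -0.9 -1.1] w 0.101
clip [([250.0, 211.1, 263.5, 230.7], 0.53)]
```

step_arm(deltas=[0.003,-0.026,0,0,0.004,-0.03,0,0,0.004,-0.03,0,0,0.004,-0.03,0,0,0.004,-0.026,0,0,0,0,0,0,0,0,0,0])

```text
clock: 25.45
ee_pos: [596.6, -88.5, 196.9]
orientation: [1.0, 0.008, -0.001, -0.0]
contact_force: [0.4, -1.2, 0.3]
gripper_width: 0.102
gripper_force: 59.2
```

step_arm(deltas=[0,0,0.03,0,0,0,0.03,0,0,0,0.025,0,0,0,0.015,0,0,0,0.006,0,0,0,0,0,0,0,0,0])

```text
clock: 26.15
ee_pos: [598.1, -89.7, 93.4]
orientation: [1.0, 0.007, 0.001, 0.0]
contact_force: [-1.0, 0.6, -0.3]
gripper_width: 0.104
gripper_force: 59.2
```

step_arm(deltas=[0,0,0.003,0,0,0,0.002,0,0,0,0.001,0,0,0,0,0,0,0,0,0])

```text
clock: 26.65
ee_pos: [597.3, -89.1, 86.4]
orientation: [1.0, 0.007, 0.0, 0.0]
contact_force: [0.4, 0.5, 0.7]
gripper_width: 0.103
gripper_force: 59.2
```

step_arm(deltas=[0,0,0.001,0,0,0,0,0,0,0,0,0])

```text
clock: 26.95
ee_pos: [597.2, -89.1, 85.2]
orientation: [1.0, 0.007, -0.0, -0.0]
contact_force: [0.4, 0.2, 0.1]
gripper_width: 0.099
gripper_force: 59.2
```

step_arm(deltas=[0,0,0.001,0,0,0,0,0,0,0,0,0])

```text
clock: 27.25
ee_pos: [597.2, -89.1, 84.2]
orientation: [1.0, 0.007, -0.0, -0.0]
contact_force: [-0.3, -0.8, -0.1]
gripper_width: 0.096
gripper_force: 59.2
```

step_arm(deltas=[0,0,0.001,0,0,0,0,0,0,0,0,0])

```text
clock: 27.55
ee_pos: [597.2, -89.1, 83.2]
orientation: [1.0, 0.007, -0.0, -0.0]
contact_force: [0.6, 0.9, -0.3]
gripper_width: 0.103
gripper_force: 59.2
```

step_arm(deltas=[0,0,0.001,0,0,0,0,0,0,0,0,0])

```text
clock: 27.85
ee_pos: [597.4, -89.1, 82.7]
orientation: [1.0, 0.007, 0.0, 0.0]
contact_force: [-0.9, 0.4, 3.6]
gripper_width: 0.097
gripper_force: 59.6
```

step_arm(deltas=[0,0,0.001,0,0,0,0,0,0,0,0,0])

```text
clock: 28.15
ee_pos: [597.6, -89.2, 82.6]
orientation: [1.0, 0.007, 0.0, 0.0]
contact_force: [-3.7, 1.1, 10.6]
gripper_width: 0.094
gripper_force: 60.7
```

step_arm(deltas=[0,0,0.001,0,0,0,0,0,0,0,0,0])

```text
clock: 28.45
ee_pos: [597.7, -89.2, 82.6]
orientation: [1.0, 0.007, 0.0, 0.0]
contact_force: [-7.3, 2.4, 17.3]
gripper_width: 0.102
gripper_force: 61.6
```

step_arm(deltas=[0,0,-0.002,0,0,0,0,0,0,0,0,0], fingers=0.025)

```text
clock: 28.75
ee_pos: [597.0, -89.1, 81.9]
orientation: [1.0, 0.007, -0.0, -0.0]
contact_force: [-0.0, 0.1, 0.1]
gripper_width: 0.292
gripper_force: 0.0
```

step_arm(deltas=[0,0,-0.01,0,0,0,-0.03,0,0,0,-0.04,0,0,0,-0.04,0,0,0,-0.04,0,0,0,-0.02,0,0,0,0,0])

```text
clock: 29.45
ee_pos: [599.2, -89.7, 267.2]
orientation: [1.0, 0.007, 0.004, 0.001]
contact_force: [0.5, 0.4, 0.4]
gripper_width: 0.294
gripper_force: 0.0
```

step_arm(deltas=[-0.04,0,0,0,-0.04,0,0,0,-0.04,0,0,0,-0.04,0,0,0,-0.04,0,0,0,0,0,0,0,0,0,0,0])

```text
clock: 30.15
ee_pos: [396.7, -91.8, 261.8]
orientation: [1.0, 0.006, 0.0, -0.0]
contact_force: [-0.2, 0.3, 0.1]
gripper_width: 0.295
gripper_force: 0.0
```

Run:
```python
from nav import *
to(574,287,110)
a=shot('scene','s6.png');b=shot('top','t6.png')
A=cv2.resize(cv2.imread('pics/s6.png')[110:290,225:425],None,fx=2.2,fy=2.2,interpolation=cv2.INTER_CUBIC)
B=cv2.resize(cv2.imread('pics/t6.png')[150:230,185:405],None,fx=3.6,fy=3.6,interpolation=cv2.INTER_CUBIC)
C=np.zeros((690,792,3),np.uint8)[:600]
A=cv2.resize(cv2.imread('pics/s6.png')[120:270,225:425],None,fx=2,fy=2,interpolation=cv2.INTER_CUBIC)
C[:288,:792]=B;C[290:590,:400]=A
cv2.imwrite('pics/c6.png',C)
```

```text
t30.1 pos [396.7 -91.8 261.8] yaw 0.0127 tool delta mm [ 182.  -376.5  151.9] F [-0.2  0.3  0.1] w 0.295
```

View pics/c6.png

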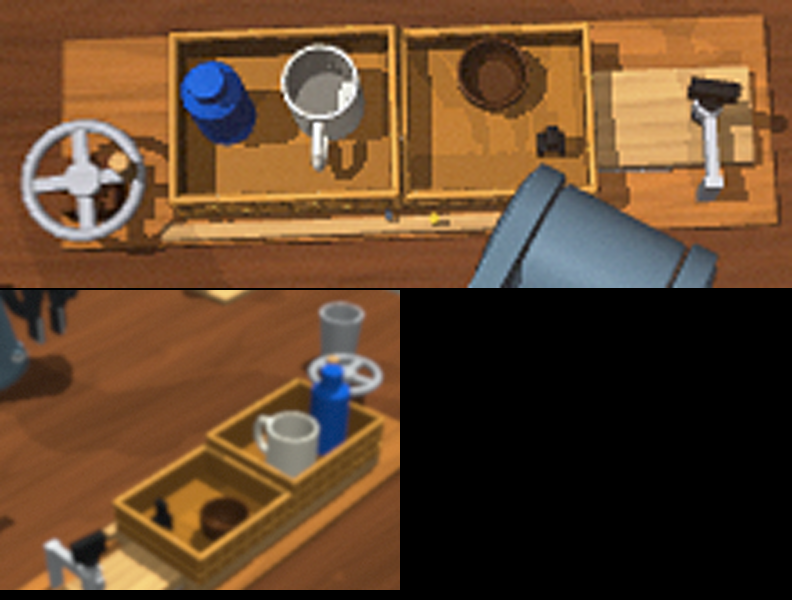

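All five items show well placed: bottle (top crop 215,100), mug (320,85), dish (492,75), clip (552,140). Now the crank, with grip top at (119,160) and hub at (83,181).

Run:
```python
from nav import *
np.set_printoptions(precision=1,suppress=True)
a=shot('scene');b=shot('top')
f=lambda u,v:(185+u/3.6-.36,150+v/3.6-.36)
h=atz(b,*f(83.5,181.5),82);g=atz(b,*f(119,160),126);print('hub',h,'grip',g,np.linalg.norm(g[:2]-h[:2]), proj(a,h),proj(a,g))
# scene: brown/wood grip & ring pixel check
m=masks_of(b,'wheel')
if m:
    ys,xs=np.nonzero(m[0]['pixels']);print('wheel mask T',xs.min(),xs.max(),ys.min(),ys.max(),atz(b,(xs.min()+xs.max())/2,(ys.min()+ys.max())/2,82))
# grip in top: tan pixels
P=b['pixels'][180:222,190:228].astype(int);t=(P[:,:,0]>190)&(P[:,:,0]-P[:,:,2]>50)
ys,xs=np.nonzero(t);print('tan',xs.mean()+190,ys.mean()+180,len(xs),list(zip(xs+190,ys+180))[:40]);print(atz(b,xs.mean()+190,ys.mean()+180,124))
print([ (q['rect']) for q in boxes_of(b,'crank_grip')])
to(*g[:2],108)
```

```text
hub [567.9 327.9  82. ] grip [576.6 287.2 126. ] 41.610409985685884 [396.4 161. ] [391.6 154.6]
wheel mask T 191 225 183 216 [569.7 327.4  82. ]
tan 216.01388888888889 191.47222222222223 72 [(np.int64(204), np.int64(180)), (np.int64(206), np.int64(180)), (np.int64(207), np.int64(180)), (np.int64(208), np.int64(180)), (np.int64(209), np.int64(180)), (np.int64(212), np.int64(180)), (np.int64(213), np.int64(180)), (np.int64(214), np.int64(180)), (np.int64(215), np.int64(180)), (np.int64(216), np.int64(180)), (np.int64(217), np.int64(180)), (np.int64(218), np.int64(180)), (np.int64(219), np.int64(180)), (np.int64(220), np.int64(180)), (np.int64(221), np.int64(180)), (np.int64(222), np.int64(180)), (np.int64(223), np.int64(180)), (np.int64(224), np.int64(180)), (np.int64(225), np.int64(180)), (np.int64(226), np.int64(180)), (np.int64(227), np.int64(180)), (np.int64(203), np.int64(183)), (np.int64(217), np.int64(184)), (np.int64(219), np.int64(185)), (np.int64(221), np.int64(186)), (np.int64(222), np.int64(186)), (np.int64(223), np.int64(186)), (np.int64(225), np.int64(186)), (np.int64(226), np.int64(186)), (np.int64(204), np.int64(188)), (np.int64(203), np.int64(189)), (np.int64(204), np.int64(189)), (np.int64(210), np.int64(189)), (np.int64(213), np.int64(189)), (np.int64(214), np.int64(189)), (np.int64(203), np.int64(191)), (np.int64(211), np.int64(191)), (np.int64(203), np.int64(192)), (np.int64(204), np.int64(192)), (np.int64(217), np.int64(192))]
[585.5 293.1 124. ]
[[231.0, 154.4, 396.3, 213.4], [191.7, 183.9, 224.4, 215.7], [376.1, 172.4, 390.5, 182.1]]
t30.4 pos [397.8 -91.9 262. ] yaw 0.0144 tool delta mm [ 184.3 -376.4  154.1] F [0.1 0.5 0.6] w 0.293
```

step_arm(deltas=[0.012,-0.03,0,0,0.018,-0.042,0,0,0.02,-0.042,0,0,0.02,-0.042,0,0,0.02,-0.042,0,0,0.02,-0.042,0,0,0.02,-0.042,0,0,0.02,-0.042,0,0], fingers=0.045)

```text
clock: 31.25
ee_pos: [543.5, 236.6, 261.6]
orientation: [1.0, 0.007, -0.0, 0.0]
contact_force: [0.7, -0.5, 0.4]
gripper_width: 0.527
gripper_force: 0.0
```

step_arm(deltas=[0.02,-0.042,0,0,0.014,-0.01,0,0,0,0,0,0,0,0,0,0,0,0,0,0])

```text
clock: 31.75
ee_pos: [575.6, 285.8, 261.9]
orientation: [1.0, 0.007, -0.001, 0.0]
contact_force: [-0.5, -0.1, -0.5]
gripper_width: 0.525
gripper_force: 0.0
```

Run:
```python
from nav import *
to(576,287.2,105)
```

```text
t31.8 pos [575.6 285.8 261.9] yaw 0.0131 tool delta mm [  0.6  -1.4 156.9] F [-0.5 -0.1 -0.5] w 0.525
```

step_arm(deltas=[0,-0.001,0.035,0,0,0,0.035,0,0,0,0.03,0,0,0,0.025,0,0,0,0.015,0,0,0,0.01,0,0,0,0.005,0,0,0,0,0])

```text
clock: 32.55
ee_pos: [576.3, 287.5, 107.6]
orientation: [1.0, 0.007, 0.0, -0.0]
contact_force: [0.6, 0.9, -0.7]
gripper_width: 0.525
gripper_force: 0.0
```

step_arm(deltas=[0,0,0.002,0,0,0,0,0,0,0,0,0])

```text
clock: 32.85
ee_pos: [576.4, 287.8, 106.1]
orientation: [1.0, 0.007, 0.001, -0.0]
contact_force: [-0.1, 0.7, 0.5]
gripper_width: 0.524
gripper_force: 0.0
```

step_arm(deltas=[0,0,0,0,0,0,0,0,0,0,0,0,0,0,0,0,0,0,0,0], fingers=0.0)

```text
clock: 33.35
ee_pos: [576.3, 287.5, 105.8]
orientation: [1.0, 0.007, 0.0, 0.0]
contact_force: [-0.7, -1.8, 4.3]
gripper_width: 0.201
gripper_force: 59.1
```

Run:
```python
from nav import *
to(576,287.2,105)
b=shot('top')
box(b,'pointer',3);box(b,'pin',3)
for c,(u0,u1) in (('ptr',(285,315)),):
  P=b['pixels'][204:216,u0:u1].astype(int)
  for ch in (0,2):
    for r in P[:,:,ch]: print(' '.join('%3d'%q for q in r))
    print()
```

```text
t33.4 pos [576.3 287.5 105.8] yaw 0.0137 tool delta mm [-0.3  0.3  0.8] F [-0.7 -1.8  4.3] w 0.201
pointer [([232.3, 155.6, 392.6, 211.1], 0.62), ([260.9, 161.5, 281.4, 198.9], 0.49)]
pin []
146 143 139 137 138 136 131 128 134 129 119  94 141 157 154 152 204 244 242 238 238 240 235 232 230 228 227 225 221 210
109 110 101 119 114 110  94  95  89 132 126 102 121 120 113  92 110 118 109 105  99 101 126 120  86 100 104  95  87  93
109 101 116 111 104 107 103 134  70 124 127  97 126 130  92  89 137 155 148 156 147 135  92  92 117 130 128 140 124 115
133 127 124 120 116 111 109  91  93 106 132 102  66  76 102  91  86  90  74  69  71  83  77  94  87  88  86  85  82  78
 81  86  70  75  97 100  97  59  74  90  79  91  92  87  93  92  92  85  97 101 104  99  97 103  99 102 101 101 113 111
100  96  98 104 104 104 109  54  54 101 100  99  96 100  99 102  96 101  97 109 150 116  99 117 110 111 110 149 214 229
122 136 129 178 178 182 189  77  54 136 139 135 138 137 135 149 150 149 147 146 159 159 151 144 150 147 138 249 240 239
239 239 237 237 237 238 241 203 133 139 141 143 146 146 142 145 141 1
[... 1271 characters left out ...]
  79  81  62  62  54  64  57  64  64  58  73  76  73  70  48  40  39  74  66  72  70  64 124 115 124
116 119 116 116 118 119 119  98  68  68  68  69  73  68  64  73  68  71  73  61  38  40  72  71  68  64  60 113 117 115
112 113 113 116 115 114 118 119 124  72  63  64  69  66  70  67  68  69  61  59  28  50  67  59  60  65  57  52 109 109
112 112 116 114 118 113 113 115 117 115  59  56  57  59  63  66  59  62  64  64  66  61  64  64  61  62  59  63  49  87
 88  83  85  84  90  87  68  68  63  71  44  53  53  48  51  48  40  41  41  40  37  43  30  37  43  41  33  34  35  32
 31  51  53  44  47  50  51  47  49  52  51  62  36  41  39  33  28  31  36  36  31  30  26  24  33  31  32  28  29  30
```

```bash
cat > crank.py <<'E'
import numpy as np,sys
th0,n,st,yaw=float(sys.argv[1]),int(sys.argv[2]),float(sys.argv[3]),0.0135
for k in range(n):
    t=th0-st*(k+.5)-yaw;L=84*np.sin(st/2)
    print('%d: [%.1f, %.1f]'%(k,L*np.sin(t),L*np.cos(t)),end=' ')
E
python3 crank.py -1.39 25 0.262
```

```text
0: [-11.0, 0.4] 1: [-10.7, -2.5] 2: [-9.7, -5.1] 3: [-8.0, -7.5] 4: [-5.8, -9.3] 5: [-3.2, -10.5] 6: [-0.4, -11.0] 7: [2.5, -10.7] 8: [5.2, -9.7] 9: [7.5, -8.0] 10: [9.3, -5.8] 11: [10.5, -3.2] 12: [11.0, -0.4] 13: [10.7, 2.5] 14: [9.7, 5.2] 15: [8.0, 7.5] 16: [5.8, 9.3] 17: [3.2, 10.5] 18: [0.4, 11.0] 19: [-2.5, 10.7] 20: [-5.2, 9.7] 21: [-7.5, 8.0] 22: [-9.3, 5.8] 23: [-10.5, 3.2] 24: [-11.0, 0.3]
```

step_arm(deltas=[-0.011,0.0004,0,0,-0.0107,-0.0025,0,0,-0.0097,-0.0051,0,0,-0.008,-0.0075,0,0,0,0,0,0])

```text
clock: 34.0
ee_pos: [536.9, 304.8, 105.9]
orientation: [1.0, 0.007, 0.003, -0.002]
contact_force: [8.4, 8.0, -3.2]
gripper_width: 0.196
gripper_force: 59.5
```

Run:
```python
from nav import *
t=-1.39-4*.262
to(568.8+42*np.cos(t),328.8+42*np.sin(t),105);print(read_state()['ft_torque'])
```

```text
t34.0 pos [536.9 304.8 105.9] yaw 0.0149 tool delta mm [-0.2  3.1  0.9] F [ 8.4  8.  -3.2] w 0.196
[ 1.21947232 -1.41126526  0.00347584]
```

```bash
python3 crank.py -2.468 22 0.262
```

```text
0: [-5.5, -9.5] 1: [-2.9, -10.6] 2: [-0.1, -11.0] 3: [2.8, -10.6] 4: [5.4, -9.5] 5: [7.7, -7.8] 6: [9.5, -5.5] 7: [10.6, -2.9] 8: [11.0, -0.0] 9: [10.6, 2.8] 10: [9.5, 5.5] 11: [7.8, 7.7] 12: [5.5, 9.5] 13: [2.9, 10.6] 14: [0.0, 11.0] 15: [-2.8, 10.6] 16: [-5.5, 9.5] 17: [-7.7, 7.8] 18: [-9.5, 5.5] 19: [-10.6, 2.9] 20: [-11.0, 0.0] 21: [-10.6, -2.8]
```

step_arm(deltas=[-0.0037,-0.0109,0,0,-0.0029,-0.0106,0,0,-0.0001,-0.011,0,0,0.0028,-0.0106,0,0,0.0054,-0.0095,0,0,0.0077,-0.0078,0,0,0,0,0,0])

```text
clock: 34.7
ee_pos: [545.8, 362.6, 105.8]
orientation: [1.0, 0.007, 0.001, 0.001]
contact_force: [4.0, -3.8, 5.0]
gripper_width: 0.199
gripper_force: 60.7
```

Run:
```python
from nav import *
t=-2.468-6*.262
to(571.1+42*np.cos(t),329.2+42*np.sin(t),105)
```

```text
t34.7 pos [545.8 362.6 105.8] yaw 0.0143 tool delta mm [-0.9  0.5  0.8] F [ 4.  -3.8  5. ] w 0.199
```

step_arm(deltas=[0.0095,-0.0055,0,0,0.0106,-0.0029,0,0,0.011,0,0,0,0.0106,0.0028,0,0,0.0095,0.0055,0,0,0.0078,0.0077,0,0,0.0055,0.0095,0,0,0,0,0,0])

```text
clock: 35.5
ee_pos: [610.0, 345.8, 105.8]
orientation: [1.0, 0.007, 0.0, -0.0]
contact_force: [3.5, -0.8, 5.7]
gripper_width: 0.2
gripper_force: 60.7
```

step_arm(deltas=[0.0029,0.0106,0,0,0,0.011,0,0,-0.0028,0.0106,0,0,-0.0055,0.0095,0,0,-0.0077,0.0078,0,0,-0.0095,0.0055,0,0,-0.0106,0.0029,0,0,0,0,0,0])

```text
clock: 36.3
ee_pos: [575.0, 287.3, 105.7]
orientation: [1.0, 0.007, -0.001, 0.0]
contact_force: [-1.2, -2.0, 7.8]
gripper_width: 0.201
gripper_force: 61.1
```

```bash
cat > ptr.py <<'E'
from nav import *
s=read_state();p=s['ee_pos'];print('theta',np.arctan2(p[1]-329.2,p[0]-571.1),'r',np.hypot(p[1]-329.2,p[0]-571.1),'F',s['contact_force'].round(1))
b=shot('top','last.png')
P=b['pixels'][206:216,285:316].astype(int)
for ch in (0,2):
    for r in P[:,:,ch]: print(' '.join('%3d'%q for q in r))
    print()
E
python3 ptr.py
```

```text
theta -1.478373101459583 r 42.04445040981456 F [-1.2 -2.   7.8]
109  87  88 112 106 104 105  91 101 123  92  90 122 122 110 104 132 132 131 101  94  99 109 161 106 131 132  96  87 117 114
129 101 103 118 114 114 107 108 105 102 116  88  88  95  89  87  75  68  77  64  92  88  85  78  84  95  88  97  96  85  75
 87  86  95  66  97  96  96  83  82  84  83  95  90  95  94  93  93  90  97  67  61  89 100  98 101  99  96  99 111 114 112
101  99  96 101 103 104 102 103 104 101  98 101  97  98 100  97  99  98  97 103 136 108  96 109 113 113 106 150 217 229 224
124 134 128 130 177 177 177 184 163 135 141 132 136 136 136 147 148 147 144 145 160 163 149 147 150 146 137 250 240 238 240
241 239 240 237 237 237 238 242 133 138 142 142 143 144 142 142 149 146 143 148 155 133 147 147 145 139 128 232 231 227 228
235 234 233 232 231 235 235 235 150 138 139 139 139 136 141 142 140 136 129 131 102 109 127 131 130 128 126 127 225 225 223
234 235 235 235 234 234 233 235 240 134 127 124 128 129 127 129 127 132 128 123 131 127 130 124 131 128 131 129 109 188 182
175 180 179 180 181 183 144 147 150 154 107 
[... 744 characters left out ...]
  62  64  60  60  72  73  68  69  44  40  45  76  70  70  68  63 129 119 119 124
119 120 120 117 116 119 120 120  63  67  66  68  68  67  65  69  76  67  69  57  37  45  73  71  70  65  56 113 117 117 109
117 112 113 115 115 117 116 114  72  64  67  69  66  64  69  67  66  65  63  63  33  42  63  65  62  63  58  64 106 107 105
113 117 113 118 120 112 116 115 117  66  61  57  65  65  62  65  58  67  62  58  66  60  61  61  60  61  64  66  53  90  87
 87  83  88  88  86  86  69  72  73  74  52  50  50  48  46  43  40  46  42  42  42  42  40  40  41  36  24  35  36  29  34
 33  52  49  50  41  51  51  52  42  47  55  65  36  35  33  34  37  28  38  32  41  39  20  24  35  21  29  28  28  30  25
```

Run:
```python
from nav import *
p=shot('top')
x,y,yaw=U[:3]
def uy(u,v,z):
    w=atz(p,u,v,z);d=w[:2]-[x,y];return round(float(np.dot(d,[-np.sin(yaw),np.cos(yaw)])),2),round(float(np.dot(d,[np.cos(yaw),np.sin(yaw)])),1)
for z in(8,14,20,26):print('pin foot',z,uy(305.4,212.3,z),'top',uy(305.15,209.3,z+24))
for z in(15,22,30,36):print('ptr0 row208',uy(292.26,208,z),'tip',uy(292.6,210.8,z),'now',uy(304.55,208,z))
m=masks_of(p,'pin');print([ (q['rect'],q['conf'],q['pixels'].sum()) for q in m[:2]])
```

```text
pin foot 8 (-128.53, -89.5) top (-128.61, -84.0)
pin foot 14 (-128.68, -90.6) top (-128.76, -85.1)
pin foot 20 (-128.82, -91.7) top (-128.91, -86.3)
pin foot 26 (-128.97, -92.8) top (-129.05, -87.4)
ptr0 row208 (-85.66, -74.7) tip (-86.54, -84.2) now (-126.33, -76.2)
ptr0 row208 (-86.02, -76.1) tip (-86.9, -85.5) now (-126.51, -77.6)
ptr0 row208 (-86.43, -77.7) tip (-87.3, -87.1) now (-126.72, -79.2)
ptr0 row208 (-86.74, -78.9) tip (-87.61, -88.2) now (-126.88, -80.3)
[]
```

```bash
python3 crank.py -1.47 3 0.155
```

```text
0: [-6.5, 0.1] 1: [-6.4, -0.9] 2: [-6.2, -1.9]
```

step_arm(deltas=[-0.0065,0.0001,0,0,-0.0064,-0.0009,0,0,0,0,0,0,0,0,0,0])

```text
clock: 36.85
ee_pos: [562.7, 288.1, 105.7]
orientation: [1.0, 0.007, -0.001, 0.0]
contact_force: [-2.2, -1.5, 9.5]
gripper_width: 0.196
gripper_force: 61.2
```

```bash
python3 ptr.py
```

```text
theta -1.7734647587786685 r 41.95382254317395 F [-2.2 -1.5  9.5]
108  92  90  84 109 107 107  94  98 123 126  90  83 127 114 104  90 131 130 125 121  95  89 158 183 127 129 138 100  95 111
130 133  91  94 119 116 110 105 109 106 132  92  91  94  92  84  79  70  80  76  61  97  92  81  74  91  84  88  99  80  73
 87  84  90  94  99  97  94  85  83  80  83  88  89  89  88  93  88  89  93 101  57  70  95 103 101 101 108 112 108 114 115
105 100  99 100  99 100  99 100  96 103 102  97 100  98  94 104  99 101 100 115 136 101  97 110 104 147 206 200 212 229 228
108 123 122 121 123 122 119 124 122 134 139 136 136 137 137 148 143 147 147 146 160 161 149 149 141 249 241 240 238 238 238
138 138 137 142 144 141 140 142 144 141 139 147 143 146 148 143 146 144 144 147 153 135 144 145 140 238 229 229 225 225 227
143 139 140 134 139 137 157 137 138 142 139 136 143 136 143 138 137 138 129 127 101 109 124 131 130 123 220 227 224 223 222
141 138 148 142 146 145 245 139 136 136 128 129 128 129 129 125 128 128 127 131 127 128 128 127 126 126 119 225 181 179 184
111 109 188 187 188 187 150 151 107 111 103
[... 745 characters left out ...]
  64  61  60  62  71  64  69  74  47  35  48  73  73  68 122 122 119 115 118 118
 70  67  66  72  69  67  65  69  67  69  70  73  71  70  72  69  70  71  68  54  37  47  70  69  67 116 109 114 111 112 109
 70  67  70  62  70  64  74  66  67  70  66  67  69  66  68  67  69  66  64  64  36  44  59  66  61  62 104 111 108 105 103
 67  64  69  65  74  68 119  67  66  66  59  61  64  63  67  59  59  63  59  65  58  61  59  62  58  57  57 109  89  85  89
 51  49  94  91  88  87  67  75  49  49  50  46  51  52  45  47  41  46  46  41  42  41  42  31  46  32  32  38  35  31  34
 43  38  48  53  48  51  48  52  56  54  33  41  37  43  37  31  35  34  36  37  32  31  30  23  26  29  34  27  32  45  38
```

step_arm(deltas=[0,0,0,0,0,0,0,0,0,0,0,0], fingers=0.045)

```text
clock: 37.2
ee_pos: [562.9, 288.1, 104.2]
orientation: [1.0, 0.007, -0.001, 0.0]
contact_force: [-0.5, -0.3, 0.3]
gripper_width: 0.528
gripper_force: 0.0
```

step_arm(deltas=[0,0,-0.01,0,0,0,-0.03,0,0,0,-0.04,0,0,0,-0.04,0,0,0,-0.03,0,0,0,0,0])

```text
clock: 37.8
ee_pos: [566.7, 289.3, 262.2]
orientation: [1.0, 0.007, 0.005, -0.001]
contact_force: [0.3, 0.3, 0.1]
gripper_width: 0.524
gripper_force: 0.0
```

step_arm(deltas=[-0.03,0.04,0,0,-0.03,0.04,0,0,-0.03,0.04,0,0,-0.03,0.04,0,0,-0.03,0.04,0,0,0,0.04,0,0,0,0.04,0,0,0,0,0,0])

```text
clock: 38.6
ee_pos: [417.8, 2.6, 255.4]
orientation: [1.0, 0.004, 0.0, 0.001]
contact_force: [-0.2, 0.2, -0.1]
gripper_width: 0.527
gripper_force: 0.0
```

```bash
python3 ptr.py|head -1
python3 - <<'E'
from nav import *
np.set_printoptions(precision=1,suppress=True)
a=shot('scene','s7.png');b=shot('top','t7.png')
to(625,-229)
# knob bar in top: dark pixels
P=b['pixels'][165:182,372:395].max(2);
ys,xs=np.nonzero(P<70);
for r in P: print(' '.join('%3d'%q for q in r))
pts=np.stack([xs,ys],1).astype(float)
A=cv2.resize(cv2.imread('pics/s7.png')[225:300,225:325],None,fx=5,fy=5,interpolation=cv2.INTER_CUBIC)
B=cv2.resize(cv2.imread('pics/t7.png')[150:225,185:405],None,fx=3,fy=3,interpolation=cv2.INTER_CUBIC)
C=np.zeros((600,660,3),np.uint8);C[:225]=B;C[225:600,:500]=A;cv2.imwrite('pics/c7.png',C)
E
```

```text
theta -2.0096913936771053 r 360.78163482860595 F [-0.2  0.2 -0.1]
t38.8 pos [417.8   6.7 255.1] yaw 0.0129 tool delta mm [204.1 238.3  -0.3] F [ 0.8 -0.1 -0.1] w 0.528
190 184 190 187 187 189 188 186 187 189 187 188 183 174 172 172 171 174 175 175 175 177 176
189 188 191 190 189 186 190 185 188 184 183 182 174 172 173 174 173 173 175 171 175 173 174
186 183 183 182 186 182 180 181 176 172 168 163 163 160 168 164 159 160 162 167 167 169 163
170 172 175 175 174 165 163 174 179 183 185 182 182 202 200 204 206 205 202 205 212 225 223
239 226 228 230 228 228 227 219 221 235 235 237 237 238 236 237 237 238 236 236 237 237 234
236 218 219 211 217 217 220 222 219 238 236 236 236 234 237 236 235 235 234 237 234 233 235
225 202 209 207 208  99 118 166 170 244 243 242 243 241 239 240 235 237 235 233 232 236 235
223 208 204 213 209  39  51  45  38  38  49  80  80 137 141 197 202 248 244 239 235 233 234
232 235 218 219 168  38  56  55  56  52  49  52  48  45  49  41  46  40 122 241 237 235 234
233 231 219 219  56  50  61  59  61  57  57  55  49  54  51  49  52  41  77 203 238 235 235
235 235 241 226  59  41  49  49  52  57  62  59  60  56  55  59  58  52 110 247 230 227 226
235 236 238 225  32  34  40  48  47  39  42  43  43  49  48  50  50  41 106 237 226 222 224
229 227 231 210 108  71  85  40  42  46  48  44  49  45  40  45  35  75 185 228 222 220 221
213 213 214 219 194 182 243  46  56  52  55  43  45  42  49  46  40  71 134 128 149 229 228
214 218 219 221 197 116 163 127  53  49  49  55  50  71 148 150 147 142 145 138 158 239 231
222 224 225 228 205 111 114 238 177  66  47  53  91 128 142 143 139 143 139 138 139 136 140
223 226 224 226 202  57 104 136 197 223 137 133 111 123 141 142 141 138 139 136 135 134 137
```

View pics/c7.png

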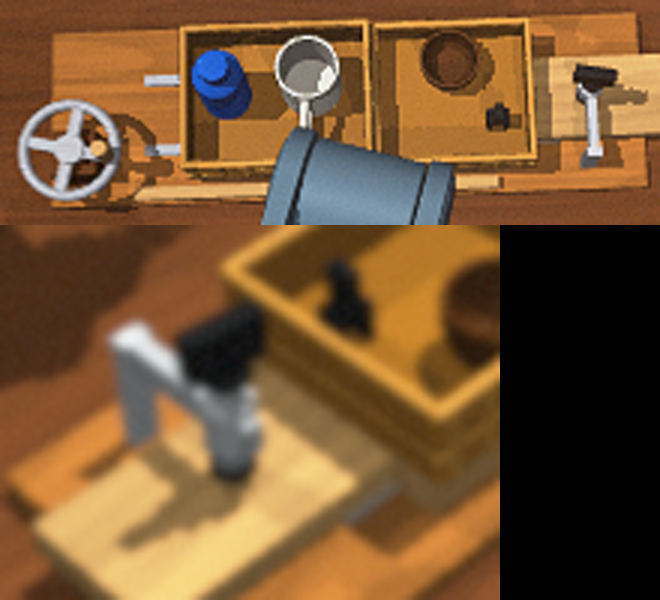

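Board has moved: pointer area reached the pin, bare end now sits under the shoe (crop 232,470). The knob bar is at top (590,77). I'll fit the knob and shoe geometry.

```bash
cat > knob.py <<'E'
from nav import *
from scipy.optimize import minimize, differential_evolution
np.set_printoptions(precision=2,suppress=True)
a=shot('scene');b=shot('top')
W={'b':(b,370,162,396,186,75),'a':(a,254,236,284,262,52)}
def hull(p,v,u0,v0,s=8,shape=None):
    x,y,z,t=v;c,sn=np.cos(t),np.sin(t)
    P=[proj(p,[x+c*i*22-sn*j*7,y+sn*i*22+c*j*7,z-k]) for i in(-1,1) for j in(-1,1) for k in(0,28)]
    P=(np.array(P)-[u0,v0]+.5)*s
    m=np.zeros((shape[0]*s,shape[1]*s),np.uint8);cv2.fillConvexPoly(m,cv2.convexHull(np.round(P).astype(np.int32)),255)
    return cv2.resize(m,(shape[1],shape[0]),interpolation=cv2.INTER_AREA)/255.
D={}
for k,(p,u0,v0,u1,v1,th) in W.items():
    g=p['pixels'][v0:v1,u0:u1].max(2).astype(float);D[k]=np.clip((th+40-g)/60,0,1)
def cost(v):
    e=0
    for k,(p,u0,v0,u1,v1,th) in W.items():
        m=hull(p,v,u0,v0,shape=D[k].shape)
        if k=='a': m=cv2.GaussianBlur(m,(0,0),1.0)
        e+=np.abs(m-D[k]).sum()
    return e
r=differential_evolution(cost,[(612,640),(-242,-215),(110,140),(1.2,1.65)],maxiter=60,seed=1,popsize=12)
print(r.x,r.fun,{k:d.sum() for k,d in D.items()})
x,y=r.x[:2]
for z in(15,20,25,30,35,40,45):print(z,'shoe near edge',proj(a,[x+12*.805,y-12*.594,z]),'centre',proj(a,[x,y,z]))
print(read_state()['q'])
g=a['pixels'][262:284,262:282].max(2)
for q in g: print(' '.join('%3d'%w for w in q))
E
python3 knob.py
```

```text
[ 626.46 -228.64  129.31    1.54] 96.92385432343175 {'b': np.float64(98.96666666666667), 'a': np.float64(211.7833333333333)}
15 shoe near edge [272.84 284.06] centre [272.49 280.45]
20 shoe near edge [272.7  282.59] centre [272.35 278.98]
25 shoe near edge [272.56 281.11] centre [272.21 277.51]
30 shoe near edge [272.42 279.63] centre [272.07 276.02]
35 shoe near edge [272.28 278.13] centre [271.93 274.53]
40 shoe near edge [272.14 276.63] centre [271.79 273.03]
45 shoe near edge [272.   275.12] centre [271.65 271.53]
[-0.27 -0.2   1.96  0.    1.38  1.29]
157 131 113 115 125 129 130 125 119 116 122 140 151 164 189 203 195 172 152 143
189 167 138 117 113 122 124 124 119 117 128 144 161 179 204 223 221 198 169 149
210 193 170 138 114 107 115 117 114 117 132 156 177 182 197 219 225 219 195 172
214 211 193 160 121 104 106 110 111 114 129 155 173 169 170 195 222 227 221 210
219 218 207 173 126 102 105 107 110 111 116 133 143 137 139 175 215 229 230 230
223 221 212 176 128 102 104 105 109 108 108 110 113 110 121 164 209 230 235 236
229 224 212 180 135 104 103 106 108 107 104  98  98 100 12
[... 521 characters left out ...]
 107  80  61  51  49  49  59  94 146 189 210 216 222 226 234
136 134 135 134 129 123 106  92  77  72  74  87 119 165 197 213 219 224 229 232
135 134 131 133 136 136 127 113 104  98 102 120 146 178 207 219 224 229 231 232
131 134 136 137 140 141 136 129 119 117 125 150 178 201 218 226 229 232 231 232
135 136 140 141 142 142 139 136 130 128 141 172 205 220 227 230 232 232 231 231
136 138 141 141 143 142 141 137 133 136 155 192 222 230 232 233 232 232 230 230
138 143 142 143 144 141 140 137 138 147 178 218 235 239 236 233 232 231 229 228
142 145 142 145 144 142 141 147 161 186 216 236 243 243 242 238 234 231 229 228
142 145 149 156 163 165 163 177 204 226 238 244 246 245 244 242 237 233 230 228
```

step_arm(deltas=[0.02,0.024,0,0,0.03,0.035,0,0,0.03,0.035,0,0,0.03,0.035,0,0,0.03,0.035,0,0,0.03,0.035,0,0,0.03,0.035,0,0,0.004,0.004,0,0], fingers=0.04)

```text
clock: 39.65
ee_pos: [627.7, -230.8, 252.9]
orientation: [1.0, 0.007, -0.001, -0.0]
contact_force: [-0.6, 0.2, -0.1]
gripper_width: 0.467
gripper_force: 0.0
```

step_arm(deltas=[0,0,0,-0.15,0,0,0,-0.15,0,0,0,-0.15,0,0,0,-0.15,0,0,0,-0.15,0,0,0,-0.15,0,0,0,-0.15,0,0,0,-0.15])

```text
clock: 40.45
ee_pos: [625.7, -226.4, 254.9]
orientation: [0.819, 0.574, -0.0, -0.001]
contact_force: [0.0, 0.5, -0.1]
gripper_width: 0.467
gripper_force: 0.0
```

step_arm(deltas=[0,0,0,-0.15,0,0,0,-0.05,0,0,0,0,0,0,0,0])

```text
clock: 40.85
ee_pos: [625.6, -227.3, 255.0]
orientation: [0.76, 0.65, -0.0, -0.0]
contact_force: [0.2, 0.6, -0.2]
gripper_width: 0.468
gripper_force: 0.0
```

Run:
```python
from nav import *
to(626,-229,121);print(read_state()['q'])
```

```text
t40.9 pos [ 625.6 -227.3  255. ] yaw 1.4141 tool delta mm [ -1.7   0.7 134. ] F [ 0.2  0.6 -0.2] w 0.468
[-5.26400411e-01  3.72375816e-01  1.34883822e+00  1.36677107e-04
  1.42105779e+00 -3.69710666e-01]
```

step_arm(deltas=[-0.0015,0.0007,0.03,0,0,0,0.03,0,0,0,0.03,0,0,0,0.02,0,0,0,0.014,0,0,0,0.006,0,0,0,0,0,0,0,0,0])

```text
clock: 41.65
ee_pos: [626.6, -230.7, 126.6]
orientation: [0.76, 0.649, 0.0, 0.001]
contact_force: [-0.3, -0.2, 1.7]
gripper_width: 0.463
gripper_force: 0.0
```

step_arm(deltas=[0,0,0.002,0,0,0,0.002,0,0,0,0,0,0,0,0,0])

```text
clock: 42.05
ee_pos: [625.9, -230.4, 121.5]
orientation: [0.76, 0.649, 0.0, 0.0]
contact_force: [0.4, -0.9, -0.6]
gripper_width: 0.468
gripper_force: 0.0
```

step_arm(deltas=[0,0,0,0,0,0,0,0,0,0,0,0,0,0,0,0], fingers=0)

```text
clock: 42.45
ee_pos: [626.9, -230.6, 121.7]
orientation: [0.76, 0.65, 0.001, 0.001]
contact_force: [5.6, -0.1, -1.3]
gripper_width: 0.149
gripper_force: 61.9
```

```bash
cat > tq.py <<'E'
from nav import *
np.set_printoptions(precision=3,suppress=True)
L=[]
for i in range(5):
    s=read_state();L.append(np.r_[s['contact_force'],s['ft_torque'],s['joint_efforts'][5]]);shot('scene')
L=np.array(L);print('mean F,T,j6',L.mean(0),'sd',L.std(0)[5:]);to(626,-229,121);print('q6',s['q'][5])
E
python3 tq.py
```

```text
mean F,T,j6 [ 5.457 -0.45  -1.392 -0.072 -0.81   0.062  0.046] sd [0.034 0.   ]
t42.7 pos [ 626.9 -230.7  121.8] yaw 1.4139 tool delta mm [ 1.5 -1.2  0.8] F [ 5.6 -0.8 -1.8] w 0.152
q6 -0.37341914141069593
```

step_arm(deltas=[0.001,0.0008,0,0.05,0,0,0.0003,0.15,0,0,0.0003,0.15,0,0,0.0003,0.15,0,0,0.0002,0.1,0,0,0,0])

```text
clock: 43.3
ee_pos: [626.9, -230.3, 120.5]
orientation: [0.919, 0.395, 0.0, 0.001]
contact_force: [1.0, -2.5, 1.7]
gripper_width: 0.152
gripper_force: 62.2
```

```bash
python3 tq.py
```

```text
mean F,T,j6 [ 1.693 -3.473  0.899 -0.539 -0.165 -0.055  0.263] sd [0.041 0.392]
t43.5 pos [ 626.9 -230.2  120.6] yaw 0.8152 tool delta mm [ 0.3 -1.5 -0.4] F [ 1.  -5.4  1.5] w 0.148
q6 0.2265101156226838
```

step_arm(deltas=[0.0003,-0.0005,0.0003,0.15,0,0,0.0003,0.15,0,0,0.0003,0.15,0,0,0.0003,0.15,0,0,0.0003,0.15,0,0,0.0003,0.15,0,0,0.0003,0.15,0,0,0,0])

```text
clock: 44.35
ee_pos: [627.0, -229.8, 118.6]
orientation: [0.993, -0.12, 0.001, 0.001]
contact_force: [1.9, -4.7, 1.4]
gripper_width: 0.149
gripper_force: 62.3
```

```bash
python3 tq.py; python3 knob.py | tail -22
```

```text
mean F,T,j6 [ 1.772 -4.686  1.221 -0.681 -0.285 -0.082  0.305] sd [0.023 0.512]
t44.6 pos [ 626.9 -229.8  118.5] yaw -0.2354 tool delta mm [-1.1 -0.5 -2.5] F [ 2.5 -4.7  1.2] w 0.153
q6 1.2780024857310663
158 131 114 113 123 129 127 118 111 109 103 106 106 129 169 195 194 171 151 141
192 166 138 116 114 121 124 120 112 108 109 105 104 129 174 213 219 198 169 148
209 194 168 139 113 111 114 113 110 108 106 107 105 118 159 203 224 220 197 175
217 211 194 161 121 105 108 108 109 107 108 104 105 108 136 185 220 228 221 209
219 218 206 172 126 103 103 108 108 108 103 101 101 101 125 172 214 229 232 230
223 221 210 176 129 102 103 109 108 109 104  97  99  97 119 164 211 231 235 236
228 224 213 180 136 108 103 107 109 109 104  97  97  98 121 166 211 231 237 238
231 227 219 192 153 115 102 106 107 108 102  97  97 105 132 180 221 234 238 238
227 228 225 214 175 128 101 104 106 106 100  95  93 111 155 204 229 236 237 236
208 223 229 225 191 130  93  91  96  95  92  86  86 113 167 218 233 237 236 235
178 207 226 224 187 121  78  76  81  80  76  76  76 105 162 215 231 235 234 234
156 178 205 210
[... 164 characters left out ...]
  87  59  51  52  54  49  47  55  97 154 193 214 222 227 234
135 135 135 131 122 104  80  58  52  47  48  61  85 124 170 201 219 225 228 233
132 134 132 131 133 123 106  93  81  74  81 103 130 161 194 214 224 229 231 232
130 133 136 137 138 136 128 118 110 105 116 145 176 196 217 225 230 232 232 232
134 137 137 141 143 142 139 133 129 124 139 175 205 221 227 231 232 232 232 231
137 140 143 143 144 143 142 138 135 137 156 197 226 231 232 232 232 231 231 231
139 142 142 144 143 140 138 137 137 144 176 219 236 239 237 234 233 231 230 228
142 143 143 142 138 138 136 134 140 155 193 228 242 244 242 238 234 231 230 228
143 143 141 138 137 138 137 140 144 159 190 224 240 245 245 241 237 234 230 229
```

```bash
cat > edge.py <<'E'
from nav import *
import sys
np.set_printoptions(precision=3,suppress=True)
Ps=[];L=[]
for i in range(3):
    a=shot('scene');s=read_state();Ps.append(a['pixels'].astype(float).max(2));L.append(np.r_[s['contact_force'],s['ft_torque'],s['joint_efforts'][5]])
g=np.mean(Ps,0)
pr=g[262:292,269:273].mean(1);i=np.argmin(pr);r=[]
for th in(75,85,95,105):
    j=i
    while pr[j]<th:j+=1
    r.append(262+j-1+(th-pr[j-1])/(pr[j]-pr[j-1]))
# rubber top: grey ~108 -> dark
k=i
while pr[k]<90:k-=1
top=262+k+(pr[k]-90)/(pr[k]-pr[k+1])
L=np.array(L);print('edge',np.array(r),'rubtop %.2f'%top,pr.round());print('F,T,j6',L.mean(0));to(626,-229)
E
python3 edge.py
```

```text
edge [276.8   277.144 277.47  277.796] rubtop 271.25 [111. 112. 111. 108. 107. 106. 106. 106. 104.  94.  78.  71.  65.  52.
  53.  81. 111. 132. 141. 148. 156. 158. 163. 182. 215. 237. 244. 246.
 246. 246.]
F,T,j6 [ 1.278 -5.365  0.718 -0.721 -0.284 -0.076 -0.078]
t44.9 pos [ 626.9 -229.7  118.5] yaw -0.2353 tool delta mm [-1.1 -0.5 -0. ] F [ 1.1 -4.2  0.8] w 0.154
```

step_arm(deltas=[0,0,0.0003,0.15,0,0,0.0003,0.15,0,0,0.0003,0.15,0,0,0.0002,0.1,0,0,0,0])

```text
clock: 45.35
ee_pos: [627.1, -229.6, 117.5]
orientation: [0.924, -0.383, 0.001, 0.0]
contact_force: [2.0, -4.6, 1.0]
gripper_width: 0.149
gripper_force: 62.3
```

```bash
python3 edge.py
```

```text
edge [277.025 277.32  277.616 277.911] rubtop 271.24 [110. 112. 110. 109. 107. 107. 107. 106. 103.  94.  77.  72.  76.  62.
  51.  74. 108. 130. 141. 151. 174. 193. 190. 172. 158. 154. 152. 152.
 152. 151.]
F,T,j6 [ 1.878 -4.806  0.905 -0.711 -0.446 -0.073  0.078]
t45.5 pos [ 627.1 -229.6  117.5] yaw -0.7827 tool delta mm [-1.2  0.4 -0. ] F [ 1.5 -5.   0.7] w 0.148
```

step_arm(deltas=[0,0,0.0003,0.15,0,0,0.0003,0.15,0,0,0.0003,0.15,0,0,0.0002,0.1,0,0,0,0])

```text
clock: 46.0
ee_pos: [627.3, -229.6, 116.4]
orientation: [0.785, -0.619, 0.001, -0.0]
contact_force: [2.9, -3.4, 1.6]
gripper_width: 0.151
gripper_force: 62.3
```

```bash
python3 edge.py
```

```text
edge [277.278 277.556 277.833 278.154] rubtop 271.19 [111. 114. 114. 111. 108. 107. 106. 106. 104.  94.  75.  66.  70.  64.
  49.  65. 101. 127. 140. 152. 177. 210. 233. 242. 245. 246. 243. 235.
 221. 207.]
F,T,j6 [ 2.844 -4.456  0.899 -0.741 -0.642 -0.058  0.047]
t46.1 pos [ 627.3 -229.6  116.5] yaw -1.3326 tool delta mm [-0.9  1.1 -0. ] F [ 3.  -4.7  0.1] w 0.151
```

step_arm(deltas=[0,0,0.0003,0.15,0,0,0.0003,0.15,0,0,0.0003,0.15,0,0,0.0002,0.1,0,0,0,0])

```text
clock: 46.65
ee_pos: [627.5, -229.7, 115.4]
orientation: [-0.588, 0.809, -0.001, 0.001]
contact_force: [3.8, -4.1, 0.1]
gripper_width: 0.15
gripper_force: 62.2
```

```bash
python3 edge.py; python3 -c "
from nav import *
print(read_state()['q'][5])"
```

```text
edge [277.442 277.749 278.061 278.396] rubtop 271.21 [105. 111. 114. 114. 112. 108. 107. 106. 104.  94.  75.  64.  69.  68.
  56.  61.  93. 123. 140. 152. 178. 212. 235. 244. 246. 246. 246. 246.
 246. 246.]
F,T,j6 [ 3.66  -5.504  0.439 -0.851 -0.72  -0.072  0.049]
t46.8 pos [ 627.5 -229.7  115.4] yaw -1.8827 tool delta mm [-0.2  1.6 -0. ] F [ 2.5 -5.8  0.5] w 0.150
2.9254378465199973
```

step_arm(deltas=[0,0,0,0,0,0,0,0,0,0,0,0], fingers=0.04)

```text
clock: 47.1
ee_pos: [626.0, -228.1, 114.1]
orientation: [-0.588, 0.809, 0.001, -0.0]
contact_force: [-0.2, -0.6, 0.2]
gripper_width: 0.465
gripper_force: 0.0
```

step_arm(deltas=[0,0,-0.01,0,0,0,-0.02,0,0,0,-0.02,0,0,0,0,-0.15,0,0,0,-0.15,0,0,0,-0.15,0,0,0,-0.15,0,0,0,-0.15])

```text
clock: 47.9
ee_pos: [626.7, -228.8, 165.6]
orientation: [0.845, -0.535, 0.0, -0.0]
contact_force: [-0.0, 0.3, -0.0]
gripper_width: 0.471
gripper_force: 0.0
```

step_arm(deltas=[0,0,0,-0.15,0,0,0,-0.15,0,0,0,-0.15,0,0,0,-0.15,0,0,0,-0.15,0,0,0,-0.15,0,0,0,-0.15,0,0,0,-0.15])

```text
clock: 48.7
ee_pos: [626.6, -228.8, 165.5]
orientation: [0.999, 0.035, 0.0, -0.0]
contact_force: [-1.0, -0.6, -0.3]
gripper_width: 0.463
gripper_force: 0.0
```

step_arm(deltas=[0,0,0,-0.15,0,0,0,-0.15,0,0,0,-0.15,0,0,0,-0.15,0,0,0,-0.15,0,0,0,-0.15,0,0,0,-0.15,0,0,0,-0.14])

```text
clock: 49.5
ee_pos: [626.7, -228.8, 165.6]
orientation: [0.808, 0.589, 0.0, 0.0]
contact_force: [-0.2, 0.3, -1.0]
gripper_width: 0.47
gripper_force: 0.0
```

```bash
python3 edge.py;python3 - <<'E'
from nav import *
a=shot('scene','s8.png')
cv2.imwrite('pics/s8c.png',cv2.resize(cv2.imread('pics/s8.png')[235:310,225:325],None,fx=7,fy=7,interpolation=cv2.INTER_CUBIC))
to(627.5,-229.5,115.5)
E
```

```text
edge [277.443 277.739 278.039 278.377] rubtop 271.20 [107. 113. 116. 116. 112. 108. 107. 107. 104.  93.  76.  66.  70.  69.
  55.  60.  94. 123. 139. 152. 178. 212. 235. 243. 246. 246. 246. 246.
 246. 246.]
F,T,j6 [ 0.113  0.148 -0.345 -0.003 -0.004  0.018 -0.516]
t49.6 pos [ 626.7 -228.9  165.4] yaw 1.2512 tool delta mm [-0.4 -0.6 -0. ] F [ 0.1  0.9 -0. ] w 0.469
t49.7 pos [ 626.7 -228.9  165.3] yaw 1.2504 tool delta mm [-0.3  0.9 49.8] F [0.3 0.3 0.1] w 0.470
```

View pics/s8c.png

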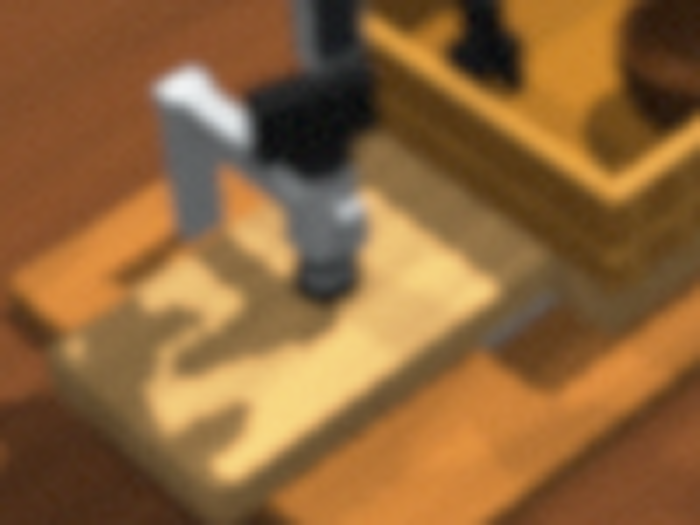

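step_arm(deltas=[0,0.0009,0.02,0,0,0,0.02,0,0,0,0.008,0,0,0,0.002,0,0,0,0,0])

```text
clock: 50.2
ee_pos: [627.6, -229.3, 115.1]
orientation: [0.81, 0.586, 0.0, 0.0]
contact_force: [0.6, 0.6, -0.1]
gripper_width: 0.474
gripper_force: 0.0
```

step_arm(deltas=[0,0,0,0,0,0,0,0,0,0,0,0,0,0,0,0], fingers=0)

```text
clock: 50.6
ee_pos: [627.8, -229.5, 116.2]
orientation: [0.81, 0.587, 0.0, 0.001]
contact_force: [-2.0, 0.7, 6.2]
gripper_width: 0.15
gripper_force: 60.9
```

step_arm(deltas=[0,0,0.0003,0.15,0,0,0.0003,0.15,0,0,0,0])

```text
clock: 50.9
ee_pos: [628.0, -229.7, 115.6]
orientation: [0.889, 0.457, 0.0, 0.001]
contact_force: [-2.6, 0.1, 6.4]
gripper_width: 0.153
gripper_force: 61.0
```

```bash
python3 edge.py
```

```text
edge [277.664 277.994 278.282 278.569] rubtop 271.30 [104. 108. 108. 109. 107. 107. 106. 106. 105.  96.  77.  62.  67.  70.
  58.  55.  85. 120. 138. 151. 177. 211. 234. 243. 246. 246. 246. 246.
 246. 246.]
F,T,j6 [-2.054  0.441  5.279  0.1    0.333 -0.094  0.097]
t51.0 pos [ 628.  -229.6  115.6] yaw 0.9535 tool delta mm [-0.6 -2.  -0. ] F [-1.2 -0.3  4.8] w 0.151
```

step_arm(deltas=[0,0,0.0003,0.15,0,0,0.0003,0.15,0,0,0,0])

```text
clock: 51.35
ee_pos: [628.1, -229.8, 115.0]
orientation: [0.948, 0.319, 0.001, 0.001]
contact_force: [-1.7, 0.5, 5.1]
gripper_width: 0.149
gripper_force: 60.9
```

```bash
python3 edge.py
```

```text
edge [277.73  278.061 278.345 278.629] rubtop 271.36 [100. 107. 109. 108. 107. 107. 106. 107. 105.  97.  78.  62.  67.  71.
  60.  54.  83. 118. 138. 151. 176. 204. 223. 236. 243. 246. 246. 246.
 246. 246.]
F,T,j6 [-1.433 -0.329  5.096  0.037  0.261 -0.091  0.101]
t51.5 pos [ 628.1 -229.8  115. ] yaw 0.6534 tool delta mm [-1.2 -1.9 -0. ] F [-1.9 -0.4  5.4] w 0.147
```

step_arm(deltas=[0,0,0.0003,0.15,0,0,0.0003,0.15,0,0,0,0])

```text
clock: 51.8
ee_pos: [628.2, -230.0, 114.5]
orientation: [0.985, 0.174, 0.001, 0.001]
contact_force: [-1.4, -0.5, 5.9]
gripper_width: 0.152
gripper_force: 60.9
```

```bash
python3 edge.py
```

```text
edge [277.747 278.068 278.35  278.631] rubtop 271.43 [ 98. 107. 109. 108. 107. 107. 107. 106. 105.  97.  80.  64.  66.  71.
  59.  53.  83. 118. 138. 151. 176. 205. 223. 235. 242. 245. 246. 246.
 246. 246.]
F,T,j6 [-0.884 -0.434  5.815 -0.093  0.246 -0.087  0.115]
t52.0 pos [ 628.2 -230.   114.5] yaw 0.3547 tool delta mm [-1.7 -1.7 -0. ] F [-0.5 -0.4  5.9] w 0.151
```

step_arm(deltas=[0,0,0.0003,0.15,0,0,0.0003,0.15,0,0,0,0])

```text
clock: 52.25
ee_pos: [628.2, -230.2, 113.9]
orientation: [1.0, 0.025, 0.001, 0.001]
contact_force: [-1.3, -1.5, 4.8]
gripper_width: 0.148
gripper_force: 60.9
```

```bash
python3 edge.py
```

```text
edge [277.722 278.05  278.339 278.627] rubtop 271.57 [ 96. 108. 111. 110. 108. 107. 106. 106. 105.  99.  83.  67.  68.  71.
  59.  54.  83. 118. 138. 152. 178. 210. 230. 239. 243. 245. 246. 246.
 246. 245.]
F,T,j6 [-0.924 -0.945  5.328 -0.205  0.223 -0.041  0.111]
t52.4 pos [ 628.3 -230.2  114. ] yaw 0.0547 tool delta mm [-2.2 -1.3 -0. ] F [-1.7 -1.4  6. ] w 0.148
```

step_arm(deltas=[0,0,0.0003,0.15,0,0,0.0003,0.15,0,0,0,0])

```text
clock: 52.7
ee_pos: [628.2, -230.4, 113.4]
orientation: [0.992, -0.124, 0.001, 0.001]
contact_force: [-1.3, -1.9, 6.0]
gripper_width: 0.151
gripper_force: 60.9
```

```bash
python3 edge.py
```

```text
edge [277.734 278.052 278.337 278.622] rubtop 271.69 [ 90. 105. 108. 108. 107. 107. 107. 106. 106. 100.  86.  69.  66.  68.
  56.  52.  83. 118. 137. 144. 147. 149. 153. 165. 197. 231. 243. 246.
 246. 245.]
F,T,j6 [-1.372 -1.753  4.754 -0.294  0.311 -0.083  0.116]
t52.9 pos [ 628.2 -230.4  113.4] yaw -0.2454 tool delta mm [-2.5 -0.9 -0. ] F [-1.3 -1.7  5.8] w 0.151
```

step_arm(deltas=[0,0,0.0003,0.15,0,0,0.0003,0.15,0,0,0.0003,0.15,0,0,0.0003,0.15,0,0,0.0003,0.15,0,0,0.0003,0.15,0,0,0.0003,0.15,0,0,0,0])

```text
clock: 53.65
ee_pos: [627.7, -230.9, 111.4]
orientation: [0.796, -0.605, 0.001, 0.001]
contact_force: [-4.7, -3.5, 7.1]
gripper_width: 0.152
gripper_force: 61.2
```

```bash
python3 edge.py; python3 -c "
from nav import *
print(read_state()['q'][5])"
```

```text
edge [277.747 278.053 278.342 278.631] rubtop 272.24 [ 77.  99. 107. 108. 108. 107. 107. 107. 106. 103.  94.  77.  66.  64.
  53.  51.  83. 118. 138. 151. 178. 210. 233. 242. 245. 243. 233. 213.
 201. 193.]
F,T,j6 [-3.613 -3.141  7.098 -0.493  0.767 -0.038  0.129]
t53.8 pos [ 627.7 -230.9  111.4] yaw -1.2954 tool delta mm [-2.3  1.1 -0. ] F [-3.5 -3.   6.9] w 0.149
2.338330719890915
```

step_arm(deltas=[0,0,0,0,0,0,0,0,0,0,0,0], fingers=0.04)

```text
clock: 54.1
ee_pos: [627.4, -228.9, 109.4]
orientation: [0.797, -0.603, -0.0, -0.0]
contact_force: [-0.8, 0.4, -0.1]
gripper_width: 0.469
gripper_force: 0.0
```

step_arm(deltas=[0,0,-0.01,0,0,0,-0.02,0,0,0,-0.02,0,0,0,0,-0.15,0,0,0,-0.15,0,0,0,-0.15,0,0,0,-0.15,0,0,0,-0.15])

```text
clock: 54.9
ee_pos: [627.7, -229.2, 160.4]
orientation: [0.964, -0.267, 0.0, 0.0]
contact_force: [-0.1, -0.7, 0.4]
gripper_width: 0.467
gripper_force: 0.0
```

step_arm(deltas=[0,0,0,-0.15,0,0,0,-0.15,0,0,0,-0.15,0,0,0,-0.15,0,0,0,-0.15,0,0,0,-0.15,0,0,0,-0.15,0,0,0,-0.15])

```text
clock: 55.7
ee_pos: [627.7, -229.2, 160.4]
orientation: [0.946, 0.324, 0.0, 0.0]
contact_force: [-0.9, 0.2, -0.5]
gripper_width: 0.47
gripper_force: 0.0
```

step_arm(deltas=[0,0,0,-0.15,0,0,0,-0.15,0,0,0,-0.15,0,0,0,-0.15,0,0,0,-0.15,0,0,0,-0.15,0,0,0,-0.15,0,0,0,-0.14])

```text
clock: 56.5
ee_pos: [627.7, -229.2, 160.4]
orientation: [0.602, 0.799, 0.0, 0.0]
contact_force: [0.1, 0.5, -0.6]
gripper_width: 0.469
gripper_force: 0.0
```

```bash
python3 -c "
from nav import *
to(627.5,-229.8,111)"
```

```text
t56.5 pos [ 627.7 -229.2  160.4] yaw 1.8502 tool delta mm [-0.5 -0.4 49.4] F [ 0.1  0.5 -0.6] w 0.469
```

step_arm(deltas=[0,0,0.02,0,0,0,0.02,0,0,0,0.008,0,0,0,0.001,0,0,0,0,0])

```text
clock: 57.0
ee_pos: [627.8, -229.4, 111.4]
orientation: [0.604, 0.797, 0.0, 0.0]
contact_force: [-0.3, 0.1, 0.0]
gripper_width: 0.469
gripper_force: 0.0
```

step_arm(deltas=[0,0,0,0,0,0,0,0,0,0,0,0,0,0,0,0], fingers=0)

```text
clock: 57.4
ee_pos: [627.6, -229.8, 112.2]
orientation: [0.604, 0.797, -0.0, 0.001]
contact_force: [-4.4, -0.1, 5.7]
gripper_width: 0.15
gripper_force: 60.4
```

step_arm(deltas=[0,0,0.0003,0.15,0,0,0.0003,0.15,0,0,0.0003,0.15,0,0,0.0003,0.15,0,0,0.0003,0.15,0,0,0.0003,0.15,0,0,0.0002,0.1,0,0,0,0])

```text
clock: 58.2
ee_pos: [627.8, -230.0, 110.3]
orientation: [0.913, 0.408, 0.0, 0.001]
contact_force: [-3.8, -0.6, 5.6]
gripper_width: 0.146
gripper_force: 60.5
```

```bash
python3 edge.py
```

```text
edge [277.74  278.061 278.345 278.629] rubtop 272.72 [ 60.  89. 104. 107. 107. 107. 107. 107. 106. 105.  98.  87.  78.  70.
  55.  53.  83. 118. 137. 152. 178. 210. 233. 242. 246. 246. 246. 246.
 246. 246.]
F,T,j6 [-3.372 -0.501  5.243 -0.134  0.556 -0.047  0.079]
t58.4 pos [ 627.8 -230.   110.3] yaw 0.8436 tool delta mm [-0.5 -2.  -0. ] F [-3.5 -0.8  4.5] w 0.149
```

step_arm(deltas=[0,0,0,0,0,0,0,0,0,0,0,0], fingers=0.04)

```text
clock: 58.65
ee_pos: [627.5, -229.2, 108.6]
orientation: [0.912, 0.41, 0.0, -0.0]
contact_force: [0.8, 0.3, 1.0]
gripper_width: 0.469
gripper_force: 0.0
```

step_arm(deltas=[0,0,-0.01,0,0,0,-0.03,0,0,0,-0.04,0,0,0,-0.04,0,0,0,-0.03,0,0,0,0,0])

```text
clock: 59.25
ee_pos: [630.1, -230.5, 266.3]
orientation: [0.912, 0.41, 0.003, 0.005]
contact_force: [0.7, 0.1, -0.4]
gripper_width: 0.468
gripper_force: 0.0
```

step_arm(deltas=[-0.03,-0.02,0,0,-0.04,-0.03,0,0,-0.04,-0.03,0,0,-0.04,-0.03,0,0,-0.02,-0.02,0,0,0,0,0,0,0,0,0,0])

```text
clock: 59.95
ee_pos: [417.3, -270.1, 259.0]
orientation: [0.913, 0.409, 0.0, 0.0]
contact_force: [-0.4, 0.6, 0.1]
gripper_width: 0.465
gripper_force: 0.0
```

```bash
python3 ptr.py
python3 - <<'E'
from nav import *
a=shot('scene','s9.png');b=shot('top','t9.png');to(0,0)
A=cv2.resize(cv2.imread('pics/s9.png')[120:300,225:425],None,fx=1.95,fy=1.95,interpolation=cv2.INTER_CUBIC)
B=cv2.resize(cv2.imread('pics/t9.png')[150:225,185:410],None,fx=3,fy=3,interpolation=cv2.INTER_CUBIC)
C=np.zeros((225+A.shape[0],800,3),np.uint8);C[:225,:675]=B;C[225:,:A.shape[1]]=A
D=cv2.resize(cv2.imread('pics/t9.png')[203:217,290:320],None,fx=12,fy=12,interpolation=cv2.INTER_NEAREST);C[240:240+168,400:760]=D
cv2.imwrite('pics/c9.png',C)
E
```

```text
theta -1.8220697729329607 r 618.7042432463514 F [-0.4  0.6  0.1]
112  84  94  79 105 107 101  92  97 116 126  92  88 119 113 105  92 130 131 125 120  89  84 153 178 126 127 140 100  95 110
127 130  89  83 119 114 113 107 105 103 132  88  95  94  86  85  77  68  76  70  66  91  83  77  69  85  86  83  97  79  72
 82  84  87  90  91  96  94  80  79  80  81  87  89  89  87  85  88  89  93 100 111  96  96 101 100 111 106 103 109 113 113
104 108 111 107 114 110 109 108 106 115 109 112 110 111 109 116 111 114 113 144 226 152  90 152 145 203 199 201 210 225 224
203 217 216 216 218 220 220 218 218 232 233 232 233 234 234 244 242 244 240 242 246 248 138 246 244 242 239 237 238 235 236
231 232 229 231 232 234 233 231 233 233 232 234 232 232 233 235 236 237 234 236 241 181 132 134 129 233 225 223 223 224 225
230 231 229 232 229 232 232 232 233 230 230 228 228 228 231 231 230 226 220 220 129 113 135 134 131 224 220 222 219 221 221
232 231 231 232 232 230 230 230 231 228 219 216 217 212 216 213 218 217 210 214 222 223 223 217 222 218 217 218 177 181 180
170 179 178 176 179 180 140 142 145 141 141
[... 863 characters left out ...]
20 116 117 112 112 113 119 118 121 117  92  65  61  62  64  59 115 105 110 112 111 108
112 111 111 115 111 115 115 119 115 113 110 114 109 110 117 118 112 108 106 110  50  51  66  64  62 111 106 104 102 106 108
116 112 113 114 113 111 111 113 115 111 101 102 101  99 105  99 104 108 100 103 107 108 108 102 108 108 103 105  85  86  84
 81  85  86  84  83  83  64  67  70  68  64  70  69  70  51  54  52  51  55  53  51  37  40  34  27  31  32  31  37  32  36
 31  42  45  47  48  47  47  51  51  48  44  57  66  57  57  46  48  51  45  47  48  51  41  42  36  42  43  38  45  43  33

t60.1 pos [ 418.3 -269.8  258.7] yaw 0.8447 tool delta mm [-7.600e+01 -4.919e+02 -2.000e-01] F [0.3 1.  0.1] w 0.467
```

View pics/c9.png

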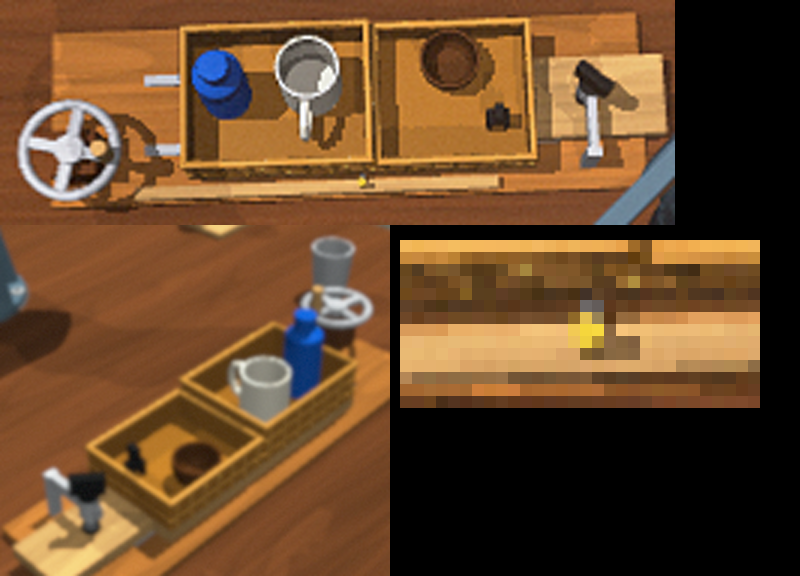

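The final picture shows all items in place, the pointer behind the pin (inset 590,305 against 587,330, within about half a pixel), and the shoe pressed on the board.

```bash
python3 -c "
from station import *
print(job_done())"
```

```text
the job is handed in; nothing more can be done
None
```

The job is handed in at about 60 s, with no verdict returned: bottle and mug stand upright in the large basket, dish and clip are in the small one (no cleaner was present), the pointer is within about 1 mm of the pin, and the knob is half a turn past a shoe touch I judged from the pictures (about ±0.15 rad).

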